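# Snap the spice jars back into the clip rack

## Task

Two spice jars belong back in the little wooden spice rack: one is standing on the worktop, the other has been knocked over and is lying on its side. Press each of them, upright and with its cap at the top, into one of the rack's two empty spring clips until the clip has snapped shut round it and the jar stands fully home on the rack's ledge; the two jars that are already in the rack stay in their clips.

Things in the scene. Friction and masses are not known exactly. Their poses are not given: they have to be found in the camera images.
- jar_fallen_mid (a point): a spice jar: plain upright cylinder 41 mm in diameter (glass body, white cap of the same diameter) and 105 mm tall, 0.11 kg. This one lies on its side on the worktop at the start, axis level. The point is the jar's centre, half-way up (52.5 mm from its foot); its z axis runs along the jar from foot to cap.
- jar_standing_mid (a point): a spice jar: plain upright cylinder 41 mm in diameter (glass body, white cap of the same diameter) and 105 mm tall, 0.11 kg. This one stands upright on the worktop at the start. The point is the jar's centre, half-way up (52.5 mm from its foot); its z axis runs along the jar from foot to cap.
- jar_fallen: the fallen jar itself; origin at the centre of its foot, z axis from foot to cap
- jar_standing: the standing jar itself; origin at the centre of its foot, z axis from foot to cap
- rack: beech spice rack, fixed: level ledge 66 x 350 mm, its top 15 mm above the worktop, and a back board 12 mm thick up to 100 mm above the worktop. Origin on the worktop, mid-length, under the row of jars; x points from the open front to the back board (front face at x = 24.5 mm, ledge's front edge at x = -29.5 mm), y along the row, z up. Four equal clips 82 mm apart; two hold jars, which two changes.
- clip_free_0_seat (a point): an empty clip's seat: where a jar's centre (its _mid point) is when the jar stands fully home in this clip, 52.5 mm above the ledge. x points to the back board, the way a jar is pushed in, y along the row, z up. A steel plate 20.8 mm behind this point stops the jar there.
- clip_free_1_seat (a point): the other empty clip's seat, same make, size and axes as clip_free_0_seat. Either jar may go in either clip.
- clip_free_0: that clip: two steel jaws bent round the jar, hinged at the back on upright axes and sprung shut, at 29 to 47 mm above the ledge. Their rolled lips stand 16 mm in front of the seat with a gap of 29 mm, which the 41 mm jar forces open when pushed along x (some 6 to 13 N, from 32 mm before the seat on); then they snap shut in front of it. Origin on the ledge under the seat, axes as the seat.
- clip_free_1: the other empty clip, same make; origin on the ledge under its seat, axes as the seat
- jar_rack_0: a jar of the same kind that already stands in a clip of the rack; origin at the centre of its foot, z up
- jar_rack_1: the other jar that already stands in a clip of the rack; origin at the centre of its foot, z up

How it is judged:
By the outcome, as a careful person would: the job done as asked, in the order asked, and still so for the second after the job is handed in, with the robot touching nothing.
It also fails if it takes over 70 s, if anything falls off the work surface, if the arm or the gripper's body presses on something with over 40 N, if the wrist force passes 120 N, or if a joint passes its speed limit or range.

## Robot

A 6-joint arm with a two-finger parallel gripper is mounted at the origin on a cart in front of the work surface, level with it; the furniture and walls round the work are solid. World frame = base frame: x ahead of the robot, y to its left, z up, the work surface at z = 0. Lengths are in mm, angles in rad, forces in N, time in s.
With the tool pointing down it reaches from about 275 to 1000 mm from the base axis. Payload 8.4 kg.
Tool frame: the origin (TCP) lies on the centre line of the jaws, within the pads' length; the fingertips stand r.tip_reach ahead of it and the grasp point (between the pads) lies 11 mm behind it (r.tip_reach is the distance from the TCP to the fingertips, in mm); z points along the fingers, y is the line along which they close (so a half turn about z gives the same grasp; the last joint's range is limited). The gripper opens to 85 mm and grips with 20 to 120 N. Pads are 22 mm wide; open, the fingers measure 114 mm over their backs; the gripper's body (76 mm by 85 mm) begins 54 mm behind the grasp point. The pads swing forward as they close: fully open they stand 13 mm farther back than shut.
Start: joints at [1.205, 0.353, 1.633, -0, 1.155, -0.002], TCP at [222.391, 584.097, 204.681] pointing down, gripper open.
Joint ranges: [-2.63, 2.63], [-0.92, 2.1], [0.06, 2.66], [-1.3, 4.44], [0, 2.69], [-3.02, 3.02]. Speed limits (rad/s): [2.22, 2.22, 2.79, 3.14, 3.14, 3.14].

## Interface

Orientations are given as [roll, pitch, yaw] about the fixed x, y, z axes, in that order (R = Rz(yaw) Ry(pitch) Rx(roll)).
In Python, from rig import r gives the robot as it stands.
- The arm moves only by the tool carry_out, never from a script. Its argument "targets" is a list of rows, each an object with "dp": the shift along the tool's x, y, z in mm, a list of three; "yaw": the turn about the tool's z in degrees. A call has 1 to 12 rows; each row is the pose to reach, as a shift and turn from the pose commanded when the call began, along the tool's axes at that moment; what a row does not reach only later rows make up. A row lasts 1/8 s, in which the tool goes at most 62.5 mm and 10.7 degrees, less where a joint would pass 70% of its speed; a pose out of reach is approached as far as the arm can. A call with a gripper value outside its range is refused whole. "fingers" is the opening, from -1 (shut) to 1 (fully open), so that 0 is half open, set as the call begins (left out, the last holds). The fingers move at their own pace and stop on an object; "grip_force" is the grip in N (left out, the last holds). Time passes only in rows, so rows that repeat a pose let the fingers close. It gives the time, the measured TCP pose, the force, the opening and the grip force at its end, in the units of the state.
- r.sense(): the state, without advancing time (a new reading comes with each control period).
- r.grab_frame(name): name is "side" or "top" or "wrist"; returns the picture (420x560x3 uint8, red, green, blue); there is no depth.
- r.get_calibration(name): a dict with "fx", "fy", "cx", "cy" (pixels), "dist_coeffs" ([k1, k2, p1, p2, k3] as OpenCV has them; the pictures are not rectified), "rvec" (rotation vector, rad) and "tvec" (3), from world to camera coordinates, as OpenCV has them. Camera axes: x right, y down, z forward; pixel columns grow to the right and rows downward; lengths in mm; the calibration is good to about 2 mm. A picture is of the moment at which its call begins: read the wrist's pose just before it. get_calibration takes no time and is no camera call; for the wrist camera it gives the pose at the moment of the call.
- r.sign_off(): hands the job in; it is judged then, once.
The state is a dict: "clock": time; "qpos": joint angles; "qvel": joint speeds; "joint_efforts": joint torques, N m; "eef_pos": TCP position; "tcp_rot": TCP orientation; "contact_force": force on the tool from outside, world axes, zero at the start; "wrist_torque": the same for the moment, N m; "opening": opening from 0.0 (shut) to 1.0 (fully open); "grasp_force": force on a finger pad.
Only numpy, scipy, OpenCV 4.12 (cv2) and the standard library are available. Lean on these libraries where they do the work, as an engineer would, in place of code of your own. Each camera call takes 0.05 s, during which the arm holds its last target. There are 200 camera calls.

## Working session

There is one attempt and no reset: what is moved stays moved. The work goes in short steps, Python scripts to look and compute and a tool call to move; the robot and the scene stay as the last step left them, time stands still between calls to the robot, and variables do not carry over. Pictures are saved under pics/ and viewed, at most 10 in all, crops included, and the job is handed in when it is done.

Besides the shell and the picture viewer there is one more tool, called after "Request:" as name(argument=value, ...) on one line, values as JSON. carry_out: Moves the arm, as the interface text tells. Its arguments: {"type":"object","properties":{"targets":{"type":"array","items":{"type":"object","properties":{"dp":{"type":"array","items":{"type":"number"}},"yaw":{"type":"number"}}}},"fingers":{"type":"number"},"grip_force":{"type":"number"}},"required":["targets"]}

```bash
mkdir -p pics; ls; python3 - <<'E'
from rig import r
import cv2,numpy as np
s=r.sense();print(s,r.tip_reach)
ims=[r.grab_frame(n) for n in("side","top")]
for n,i in zip(("side","top"),ims): cv2.imwrite(f"pics/{n}0.png",i[:,:,::-1])
for n in("side","top","wrist"):print(n,r.get_calibration(n))
E
```

```text
pics
{'clock': 0.0, 'qpos': array([ 1.20460067e+00,  3.53654223e-01,  1.63416185e+00,  1.88392088e-05,
        1.15518177e+00, -2.37764892e-03]), 'qvel': array([-1.94506593e-03, -9.09768832e-04, -8.06944883e-04, -5.82135625e-04,
       -1.63686819e-04, -6.91965051e-05]), 'joint_efforts': array([ 1.88002661e-03, -6.05263925e+01, -3.42074275e+01,  3.22758558e-05,
        9.49258741e-03,  4.00795370e-07]), 'eef_pos': array([222.19636033, 583.60840914, 203.94604762]), 'tcp_rot': array([-3.14018750e+00, -2.05656987e-05,  2.77776702e+00]), 'contact_force': array([-0.845131  , -0.74978147, -0.3711701 ]), 'wrist_torque': array([-0.02344542, -0.00105669, -0.02680905]), 'grasp_force': 0.0, 'opening': 1.0006366560221154} 8.0
side {'fx': 416.0583358190922, 'fy': 416.0583358190922, 'cx': 286.117002458983, 'cy': 199.8735844066242, 'dist_coeffs': array([-0.0938375,  0.       ,  0.       ,  0.       ,  0.       ]), 'rvec': array([ 2.22657514, -0.46040273,  0.23016912]), 'tvec': array([-487.85060446,  233.10598219,  690.7945605 ])}
top {'fx': 503.6312922722588, 'fy': 503.6312922722588, 'cx': 275.8023665658667, 'cy': 210.52433606428383, 'dist_coeffs': array([-0.00632032,  0.        ,  0.        ,  0.        ,  0.        ]), 'rvec': array([ 2.09071912, -2.14219791,  0.19478913]), 'tvec': array([ 71.69972756, 561.86099306, 993.63912853])}
wrist {'fx': 357.3172177461391, 'fy': 357.3172177461391, 'cx': 281.30317176859523, 'cy': 211.2525370623933, 'dist_coeffs': array([-0.09483935,  0.        ,  0.        ,  0.        ,  0.        ]), 'rvec': array([-2.38337905, -1.64292001, -0.23861121]), 'tvec': array([-624.41012469,  -35.18091055,  378.79317729])}
```

View pics/side0.png

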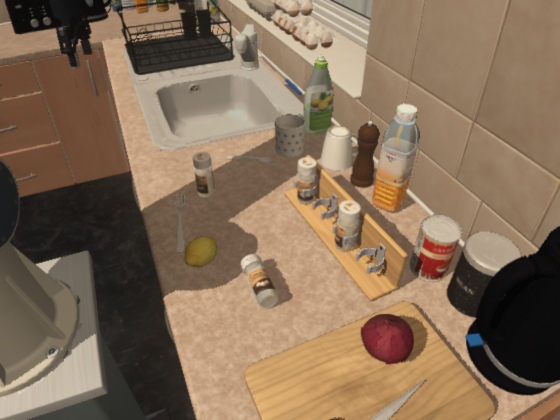

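View pics/top0.png

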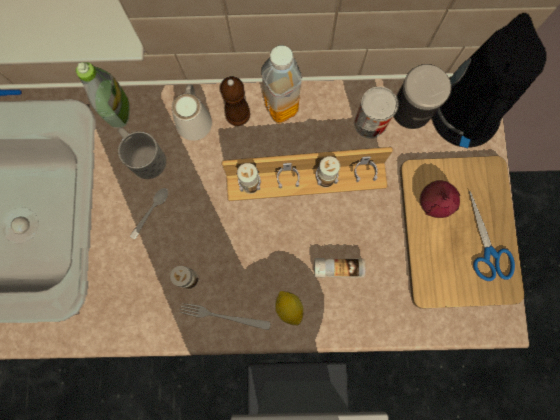

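The side view shows the standing jar at about (204,175), the fallen jar from (249,258) to (268,300), and the free clips at (325,207) and (372,260). In the top view the rack runs from (225,175) to (388,165), with free clips at (288,175) and (366,167). The standing jar is at (182,277) and the fallen jar spans (315..364, 268). I'll enlarge these areas next.

```bash
python3 - <<'E'
import cv2,numpy as np
t=cv2.imread("pics/top0.png");s=cv2.imread("pics/side0.png")
z=lambda im,x,y,w,h,k:cv2.resize(im[y:y+h,x:x+w],None,fx=k,fy=k,interpolation=cv2.INTER_CUBIC)
c=np.zeros((600,800,3),np.uint8)
a=z(t,215,140,190,70,4.2)[:294,:800];c[:a.shape[0],:a.shape[1]]=a     # top rack
c[300:600,0:360]=z(t,305,243,72,60,5)      # fallen top
c[300:600,365:605]=z(s,235,245,48,60,5)    # fallen side
c[300:600,610:800]=z(t,162,257,38,60,5)    # standing top
cv2.imwrite("pics/c0.png",c)
E
```

```text
(no output)
```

View pics/c0.png

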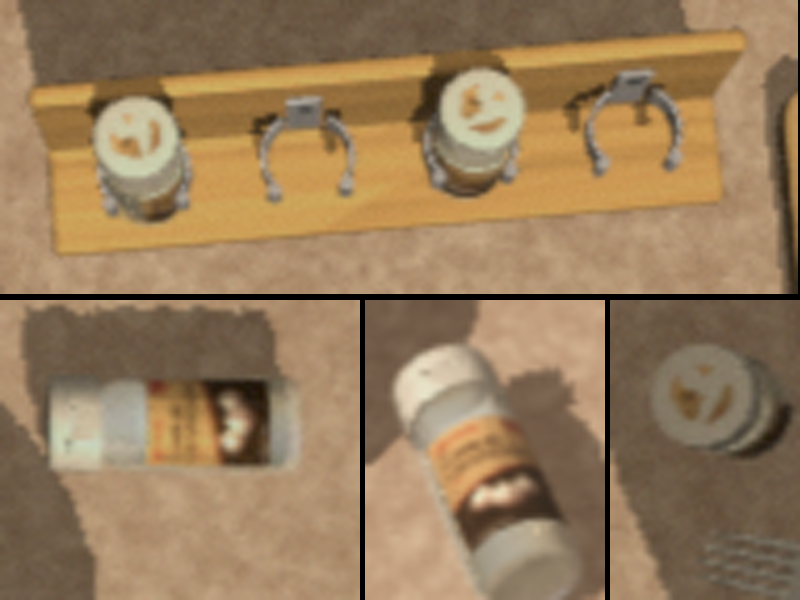

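```bash
cat > h.py <<'E'
from rig import r
import cv2,numpy as np
def ray(name,uv,cal=None):
    c=cal or r.get_calibration(name)
    K=np.array([[c['fx'],0,c['cx']],[0,c['fy'],c['cy']],[0,0,1]])
    p=cv2.undistortPoints(np.array([[uv]],float),K,c['dist_coeffs'])[0,0]
    R=cv2.Rodrigues(c['rvec'])[0]; o=-R.T@c['tvec']; return o,R.T@np.array([*p,1])
def atz(name,uv,z,cal=None):
    o,d=ray(name,uv,cal); return o+d*(z-o[2])/d[2]
def proj(name,P,cal=None):
    c=cal or r.get_calibration(name)
    K=np.array([[c['fx'],0,c['cx']],[0,c['fy'],c['cy']],[0,0,1]])
    return cv2.projectPoints(np.array(P,float).reshape(-1,3),c['rvec'],c['tvec'],K,c['dist_coeffs'])[0][:,0]
def totool(dw,yaw):   # world shift -> tool axes (tool down)
    c,s=np.cos(yaw),np.sin(yaw); return np.array([c*dw[0]+s*dw[1], s*dw[0]-c*dw[1], -dw[2]])
E
python3 - <<'E'
from h import *
np.set_printoptions(precision=1,suppress=True)
print("cam",ray("top",(280,210))[0])
P={}
for n,uv,z in [("cap0",(247.6,173.1),120),("cap1",(329.8,165.7),120),("lips0",(288.9,185.5),62),("lips1",(366.3,179),62),
 ("ledgeL",(228.8,200.5),15),("ledgeR",(386.9,187.9),15),("boardL",(222.6,161.9),100),("boardR",(392.4,149),100),
 ("fcap",(315,267.8),20.5),("ffoot",(364.6,267.8),20.5),("scap",(180.8,276.2),105)]:
    P[n]=atz("top",uv,z);print(n,P[n])
print(np.linalg.norm(P["cap1"]-P["cap0"]),np.linalg.norm(P["lips1"]-P["lips0"]),np.linalg.norm(P["ledgeL"]-P["ledgeR"]),np.linalg.norm(P["fcap"]-P["ffoot"]))
for a,b in [("cap0","cap1"),("lips0","lips1"),("ledgeL","ledgeR"),("boardL","boardR"),("fcap","ffoot")]:
    d=P[b]-P[a];print(a,np.degrees(np.arctan2(d[1],d[0])))
s=P["scap"];print("side proj scap, sfoot, fcap, ffoot, cap0, cap1",proj("side",[s,[s[0],s[1],0],P["fcap"],P["ffoot"],P["cap0"],P["cap1"]]))
E
```

```text
cam [ 363.2   51.4 1083.3]
cap0 [627.5 111.6 120. ]
cap1 [638.4 -51.4 120. ]
lips0 [614.4  29.4  62. ]
lips1 [ 624.2 -132.5   62. ]
ledgeL [595.9 159.8  15. ]
ledgeR [ 615.1 -184.5   15. ]
boardL [657.9 163.4 100. ]
boardR [ 676.  -182.2  100. ]
fcap [445.4 -21.3  20.5]
ffoot [ 442.8 -125.3   20.5]
scap [428.9 244.5 105. ]
163.43513902015977 162.19538866318433 344.87250884440203 104.09146449825954
cap0 -86.1828185885483
lips0 -86.54644451874991
ledgeL -86.8046883802447
boardL -87.00102513112658
fcap -91.39310316838484
side proj scap, sfoot, fcap, ffoot, cap0, cap1 [[200.7 156.2]
 [205.9 192.7]
 [249.4 261.4]
 [268.1 302.5]
 [306.4 162. ]
 [349.4 206.4]]
```

```bash
cat >> h.py <<'E'
def go(x,y,z,yawdeg):
    s=r.sense();y0=s['tcp_rot'][2];dw=np.array([x,y,z])-s['eef_pos']
    dy=-(np.degrees(np.radians(yawdeg)-y0)+180)%360; dy=dy-180
    print("t",round(s['clock'],2),"dp",np.round(totool(dw,y0),1),"yaw",round((-(yawdeg-np.degrees(y0))+180)%360-180,1),"dist",round(np.linalg.norm(dw)))
E
sed -i '/dy=-(np/d' h.py
python3 -c "
from h import *
go(429,244.5,203,183.4)"
```

```text
t 0.1 dp [-313.9 -243.4    1. ] yaw -24.2 dist 397
```

Request:
carry_out(targets=[{"dp": [-39, -30, 0], "yaw": -3}, {"dp": [-78, -60, 0], "yaw": -6}, {"dp": [-118, -91, 0], "yaw": -9}, {"dp": [-157, -122, 0], "yaw": -12}, {"dp": [-196, -152, 0], "yaw": -15}, {"dp": [-235, -182, 0], "yaw": -18}, {"dp": [-275, -213, 0], "yaw": -21}, {"dp": [-300, -233, 0], "yaw": -24}, {"dp": [-314, -243, 0], "yaw": -24}, {"dp": [-314, -243, 0], "yaw": -24}, {"dp": [-314, -243, 0], "yaw": -24}])

```text
clock: 1.48
eef_pos: [428.9, 246.1, 204.6]
tcp_rot: [3.141, -0.0, -3.087]
contact_force: [0.4, 0.3, -0.1]
opening: 1.001
grasp_force: 0.0
```

```bash
python3 - <<'E'
from h import *
s=r.sense();print(s['eef_pos'],s['tcp_rot'])
cal=r.get_calibration("wrist");im=r.grab_frame("wrist");cv2.imwrite("pics/w1.png",im[:,:,::-1])
print(proj("wrist",[[429,244.5,105]],cal)); go(429,244.5,65,183.4); print(r.tip_reach)
E
```

```text
[428.94809529 246.05215728 204.58457441] [ 3.14131084e+00 -3.71761838e-04 -3.08674231e+00]
[[278.47331988 204.05324687]]
t 1.52 dp [ -0.   -1.6 139.6] yaw -0.2 dist 140
8.0
```

View pics/w1.png

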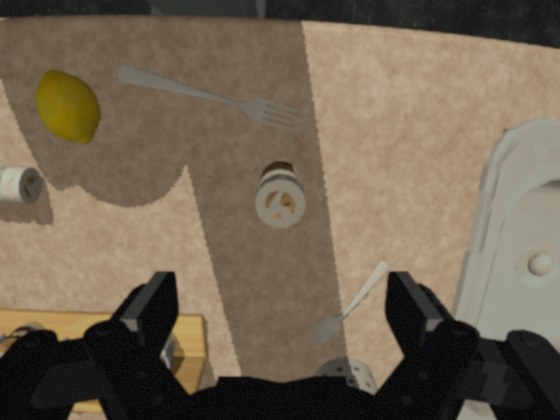

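The wrist view puts the cap centre at (280,200), 4 px from the prediction, so the position is confirmed to within about 2 mm. I'll descend and grip.

Request:
carry_out(targets=[{"dp": [0, -1, 35], "yaw": 0}, {"dp": [1, -1, 80], "yaw": 0}, {"dp": [1, -1, 120], "yaw": 0}, {"dp": [1, -1, 139], "yaw": 0}, {"dp": [1, -1, 139], "yaw": 0}, {"dp": [1, -1, 139], "yaw": 0}])

```text
clock: 2.28
eef_pos: [428.7, 245.1, 66.4]
tcp_rot: [3.141, 0.001, -3.086]
contact_force: [0.7, 0.4, 0.5]
opening: 1.0
grasp_force: 0.0
```

Request:
carry_out(targets=[{"dp": [0, 0, 0], "yaw": 0}, {"dp": [0, 0, 0], "yaw": 0}, {"dp": [0, 0, 0], "yaw": 0}, {"dp": [0, 0, 0], "yaw": 0}, {"dp": [0, 0, 0], "yaw": 0}, {"dp": [0, 0, 0], "yaw": 0}], fingers=-1, grip_force=50)

```text
clock: 3.02
eef_pos: [429.1, 244.5, 66.6]
tcp_rot: [3.141, 0.001, -3.087]
contact_force: [-0.4, -0.5, 8.3]
opening: 0.448
grasp_force: 49.4
```

```bash
python3 -c "
from h import *
go(429,245,105,183.4);go(540,25,105,183.4);go(582.6,27.3,105,183.4)"
```

```text
t 3.02 dp [  0.1   0.5 -38.4] yaw -0.3 dist 38
t 3.02 dp [ -98.7 -225.3  -38.4] yaw -0.3 dist 249
t 3.02 dp [-141.3 -225.3  -38.4] yaw -0.3 dist 269
```

Request:
carry_out(targets=[{"dp": [0, 0, -20], "yaw": 0}, {"dp": [0, -5, -38], "yaw": 0}, {"dp": [-18, -40, -38], "yaw": 0}, {"dp": [-36, -82, -38], "yaw": 0}, {"dp": [-54, -124, -38], "yaw": 0}, {"dp": [-72, -166, -38], "yaw": 0}, {"dp": [-90, -205, -38], "yaw": 0}, {"dp": [-110, -225, -38], "yaw": 0}, {"dp": [-130, -225, -38], "yaw": 0}, {"dp": [-136, -225, -38], "yaw": 0}, {"dp": [-136, -225, -38], "yaw": 0}, {"dp": [-136, -225, -38], "yaw": 0}])

```text
clock: 4.53
eef_pos: [575.6, 27.3, 103.5]
tcp_rot: [3.142, -0.001, -3.086]
contact_force: [-0.4, 0.6, -1.4]
opening: 0.443
grasp_force: 50.9
```

```bash
python3 - <<'E'
from h import *
s=r.sense();print(s['eef_pos'],s['tcp_rot'],s['contact_force'],s['opening'])
cal=r.get_calibration("wrist");w=r.grab_frame("wrist");t=r.grab_frame("top");sd=r.grab_frame("side")
z=lambda im,x,y,w_,h,k:cv2.resize(im[y:y+h,x:x+w_],None,fx=k,fy=k,interpolation=cv2.INTER_CUBIC)
c=np.zeros((600,800,3),np.uint8)
c[:300,:400]=cv2.resize(w,(400,300)); c[:300,400:]=z(t,230,130,100,75,4); c[300:,:400]=z(sd,240,120,100,75,4);
cv2.imwrite("pics/c2.png",c[:,:,::-1])
go(632.5-32,30.2-1.9,83,183.4)
E
```

```text
[575.6341398   27.33619153 103.53524202] [ 3.14158526e+00 -9.37980838e-04 -3.08596454e+00] [-0.36840181  0.58044599 -1.41735566] 0.4432864556063406
t 4.67 dp [-24.4  -0.3  20.7] yaw -0.2 dist 32
```

View pics/c2.png

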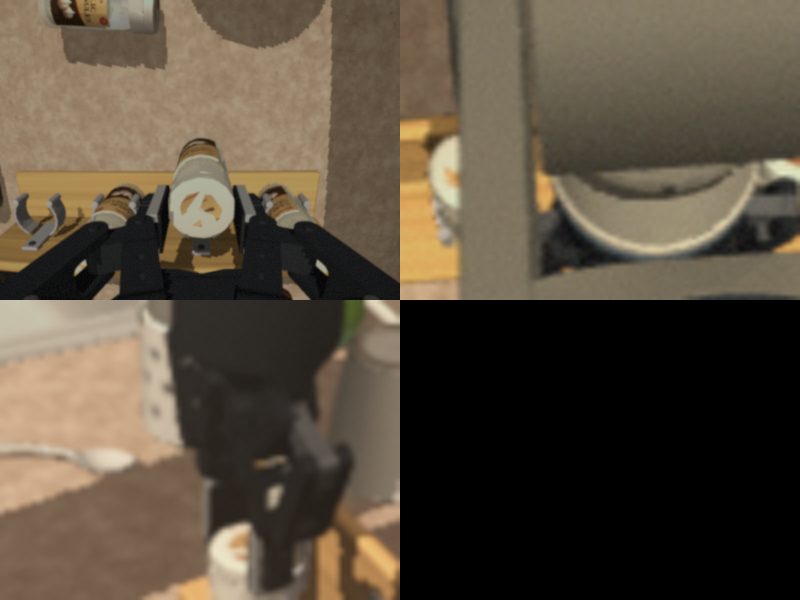

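The wrist view shows the jar held upright with its cap at about (284,290) in full-image pixels, centred between the two neighbouring jars. The arm hides the jar in the other two views. I'll lower to ledge height and push in.

Request:
carry_out(targets=[{"dp": [0, 0, 10], "yaw": 0}, {"dp": [0, 0, 20], "yaw": 0}, {"dp": [0, 0, 20], "yaw": 0}, {"dp": [-10, 0, 20], "yaw": 0}, {"dp": [-20, 0, 20], "yaw": 0}, {"dp": [-26, 0, 20], "yaw": 0}, {"dp": [-26, 0, 20], "yaw": 0}])

```text
clock: 5.55
eef_pos: [602.6, 28.3, 83.6]
tcp_rot: [-3.141, -0.001, -3.086]
contact_force: [-2.1, -1.4, -0.1]
opening: 0.446
grasp_force: 51.0
```

```bash
python3 - <<'E'
from h import *
go(632.5,30.2,82,183.4)
E
```

```text
t 5.55 dp [-29.9   0.3   1.6] yaw -0.2 dist 30
```

Request:
carry_out(targets=[{"dp": [-6, 0, 1], "yaw": 0}, {"dp": [-12, 0, 1], "yaw": 0}, {"dp": [-18, 0, 1], "yaw": 0}, {"dp": [-24, 0, 1], "yaw": 0}, {"dp": [-29, 0, 1], "yaw": 0}, {"dp": [-32, 0, 1], "yaw": 0}, {"dp": [-32, 0, 1], "yaw": 0}])

```text
clock: 6.42
eef_pos: [633.4, 30.3, 82.4]
tcp_rot: [3.141, -0.002, -3.087]
contact_force: [-4.3, -0.6, 2.2]
opening: 0.442
grasp_force: 52.6
```

Request:
carry_out(targets=[{"dp": [-2, 0, 0.5], "yaw": 0}, {"dp": [-3, 0, 1], "yaw": 0}, {"dp": [-3, 0, 1], "yaw": 0}])

```text
clock: 6.8
eef_pos: [637.0, 30.5, 81.8]
tcp_rot: [3.141, -0.001, -3.087]
contact_force: [-4.6, 0.2, 4.1]
opening: 0.448
grasp_force: 53.1
```

Request:
carry_out(targets=[{"dp": [-2, 0, 0], "yaw": 0}, {"dp": [-4, 0, 0], "yaw": 0}, {"dp": [-4, 0, 0], "yaw": 0}])

```text
clock: 7.18
eef_pos: [640.7, 30.7, 81.3]
tcp_rot: [3.141, -0.002, -3.087]
contact_force: [-5.1, -0.4, 0.4]
opening: 0.444
grasp_force: 52.6
```

```bash
python3 - <<'E'
from h import *
s=r.sense();print(s['eef_pos'],s['contact_force'])
w=r.grab_frame("wrist");t=r.grab_frame("top");sd=r.grab_frame("side")
z=lambda im,x,y,w_,h,k:cv2.resize(im[y:y+h,x:x+w_],None,fx=k,fy=k,interpolation=cv2.INTER_CUBIC)
c=np.zeros((600,800,3),np.uint8)
c[:420,:560]=w; c[300:,500:]=z(sd,280,140,75,75,4)
cv2.imwrite("pics/c3.png",c[:,:,::-1])
E
```

```text
[640.74145123  30.71027413  81.32084727] [-5.11679813 -0.35079156  0.41913938]
```

View pics/c3.png

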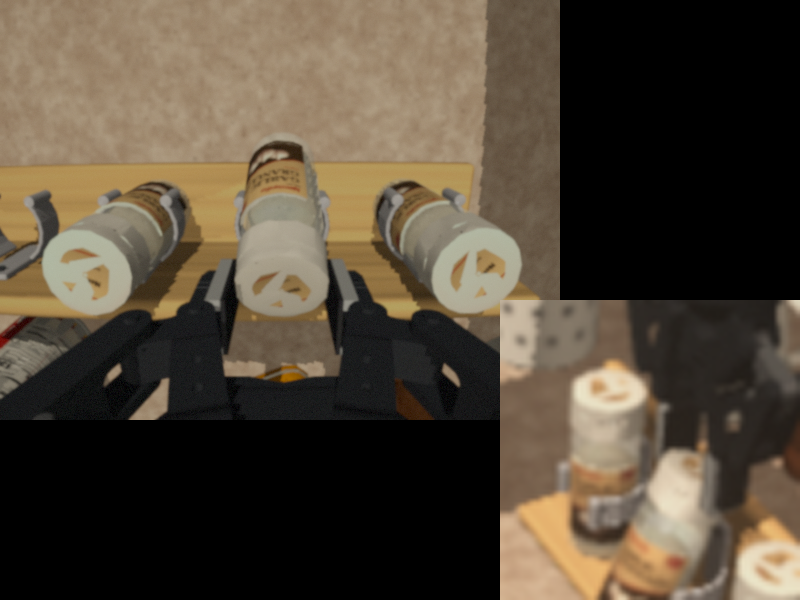

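The wrist view shows the jar has tilted in the pads: foot forward at row 135, cap at (282,285). The jaws are spread at (240,200) and (325,200). I'll ease the grip and pull back, letting the jaws straighten it, then push again with a firm grip.

Request:
carry_out(targets=[{"dp": [0, 0, 0], "yaw": 0}, {"dp": [4, 0, 0], "yaw": 0}, {"dp": [8, 0, 0], "yaw": 0}, {"dp": [12, 0, 0], "yaw": 0}, {"dp": [16, 0, 0], "yaw": 0}, {"dp": [16, 0, 0], "yaw": 0}], grip_force=20)

```text
clock: 8.07
eef_pos: [626.7, 29.7, 82.9]
tcp_rot: [-3.141, 0.003, -3.086]
contact_force: [1.2, -0.0, 8.3]
opening: 0.446
grasp_force: 53.8
```

```bash
python3 - <<'E'
from h import *
s=r.sense();print(s['eef_pos'],s['contact_force'])
w=r.grab_frame("wrist")
cv2.imwrite("pics/c4.png",w[:,:,::-1])
E
```

```text
[626.7467302   29.73308125  82.88539142] [ 1.20047736 -0.02085813  8.33228537]
```

View pics/c4.png

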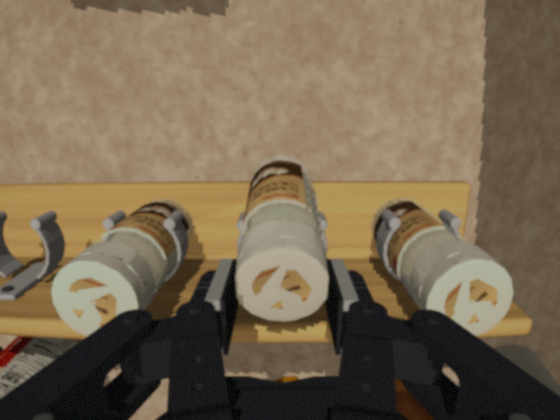

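Request:
carry_out(targets=[{"dp": [0, 0, 0], "yaw": 0}, {"dp": [4, 0, 0], "yaw": 0}, {"dp": [8, 0, 0], "yaw": 0}, {"dp": [12, 0, 0], "yaw": 0}, {"dp": [12, 0, 0], "yaw": 0}], grip_force=20, fingers=-1)

```text
clock: 8.75
eef_pos: [612.9, 29.1, 81.9]
tcp_rot: [3.142, -0.001, -3.087]
contact_force: [-0.2, -0.2, 7.4]
opening: 0.437
grasp_force: 55.1
```

```bash
python3 - <<'E'
from h import *
s=r.sense();print(s['eef_pos'],s['contact_force'])
w=r.grab_frame("wrist")
cv2.imwrite("pics/c5.png",w[:,:,::-1])
E
```

```text
[612.91224189  29.05978819  81.92212137] [-0.16483793 -0.19062078  7.41476217]
```

View pics/c5.png

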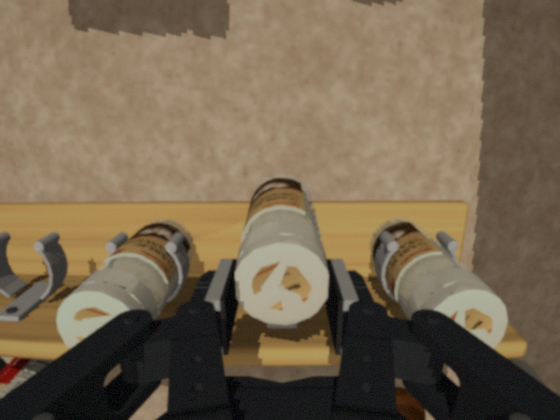

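The tilt is down to about 8° (cap 13 mm and foot 28 mm before the seat line). I'll back out, set the jar on the worktop so it rights itself, then regrip lower and harder.

Request:
carry_out(targets=[{"dp": [0, 0, -4], "yaw": 0}, {"dp": [15, 0, -6], "yaw": 0}, {"dp": [40, 0, -6], "yaw": 0}, {"dp": [60, 0, -6], "yaw": 0}, {"dp": [60, 0, 0], "yaw": 0}, {"dp": [60, 0, 8], "yaw": 0}, {"dp": [60, 0, 14], "yaw": 0}, {"dp": [60, 0, 16], "yaw": 0}, {"dp": [60, 0, 16], "yaw": 0}])

```text
clock: 9.93
eef_pos: [556.2, 25.9, 67.2]
tcp_rot: [-3.142, 0.004, -3.087]
contact_force: [-1.6, 0.3, 16.9]
opening: 0.442
grasp_force: 56.2
```

Request:
carry_out(targets=[{"dp": [0, 0, 0], "yaw": 0}, {"dp": [0, 0, 0], "yaw": 0}, {"dp": [0, 0, 3], "yaw": 0}, {"dp": [0, 0, 7], "yaw": 0}, {"dp": [0, 0, 7], "yaw": 0}, {"dp": [0, 0, 7], "yaw": 0}], fingers=0.6)

```text
clock: 10.68
eef_pos: [553.6, 25.8, 58.6]
tcp_rot: [-3.142, -0.0, -3.087]
contact_force: [-0.1, -0.4, 0.1]
opening: 0.797
grasp_force: 0.0
```

```bash
python3 - <<'E'
from h import *
s=r.sense();print(s['eef_pos'],s['contact_force'],s['opening'])
cal=r.get_calibration("wrist");w=r.grab_frame("wrist")
cv2.imwrite("pics/c6.png",w[:,:,::-1])
e=s['eef_pos']
print(proj("wrist",[[e[0],e[1],105],[e[0]-20.5,e[1],0],[e[0],e[1],0]],cal))
E
```

```text
[553.58799086  25.76076502  58.5929486 ] [-0.08522712 -0.38001231  0.08740354] 0.7965825875173222
[[280.09432732 303.25552039]
 [282.07620312 190.53218433]
 [280.37136279 220.31232311]]
```

View pics/c6.png

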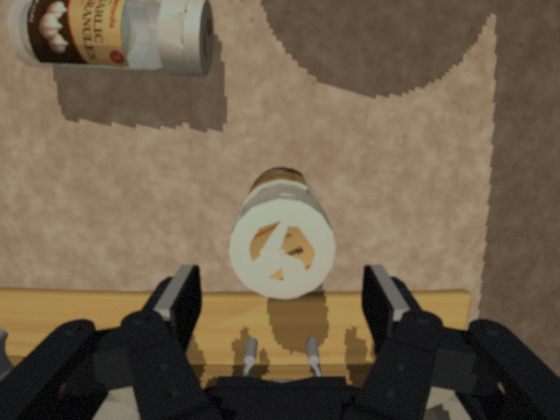

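```bash
python3 - <<'E'
from h import *
cal=r.get_calibration("wrist")
p=atz("wrist",(282,247),105,cal);print(p,atz("wrist",(282,168),0,cal))
print(proj("wrist",[[p[0]-20.5,p[1],0],[p[0]-20.5,p[1],105],[p[0]+20.5,p[1],105],[p[0],p[1]+20.5,105]],cal))
go(p[0],p[1],59.5,183.4)
E
```

```text
[529.97294223  25.18797946 105.        ] [518.3538886   24.88894326   0.        ]
[[283.2447882  154.23955517]
 [285.22854741 193.18303715]
 [279.05679724 295.88061223]
 [337.01132496 249.7058023 ]]
t 10.72 dp [23.7  0.7 -0.8] yaw -0.2 dist 24
```

The jar stands free with its cap centre at (282,247), which is (530,25) in the world. I'll shift over it and grip firmly.

Request:
carry_out(targets=[{"dp": [8, 0, -1], "yaw": 0}, {"dp": [18, 0, -1], "yaw": 0}, {"dp": [23, 0.5, -1], "yaw": 0}, {"dp": [23, 0.5, -1], "yaw": 0}, {"dp": [23, 0.5, -1], "yaw": 0}])

```text
clock: 11.35
eef_pos: [531.0, 25.1, 59.8]
tcp_rot: [-3.142, 0.001, -3.086]
contact_force: [0.1, -0.1, 0.6]
opening: 0.796
grasp_force: 0.0
```

Request:
carry_out(targets=[{"dp": [0, 0, 0], "yaw": 0}, {"dp": [0, 0, 0], "yaw": 0}, {"dp": [0, 0, 0], "yaw": 0}, {"dp": [0, 0, 0], "yaw": 0}, {"dp": [0, 0, 0], "yaw": 0}, {"dp": [0, 0, 0], "yaw": 0}], fingers=-1, grip_force=120)

```text
clock: 12.1
eef_pos: [531.2, 25.1, 60.5]
tcp_rot: [-3.142, 0.001, -3.086]
contact_force: [-1.9, -0.3, 9.7]
opening: 0.427
grasp_force: 119.1
```

```bash
python3 -c "
from h import *
go(632.5,30.2,77,183.4)"
```

```text
t 12.1 dp [-101.4   -0.4  -16.5] yaw -0.2 dist 103
```

Request:
carry_out(targets=[{"dp": [0, 0, -12], "yaw": 0}, {"dp": [-15, 0, -17.5], "yaw": 0}, {"dp": [-35, 0, -17.5], "yaw": 0}, {"dp": [-55, 0, -17], "yaw": 0}, {"dp": [-66, 0, -17], "yaw": 0}, {"dp": [-72, 0, -17], "yaw": 0}, {"dp": [-78, 0, -17], "yaw": 0}, {"dp": [-84, 0, -17], "yaw": 0}, {"dp": [-84, 0, -17], "yaw": 0}])

```text
clock: 13.22
eef_pos: [612.5, 29.4, 77.3]
tcp_rot: [-3.141, -0.005, -3.086]
contact_force: [-9.2, -1.5, 14.1]
opening: 0.429
grasp_force: 118.9
```

```bash
python3 - <<'E'
from h import *
s=r.sense();print(s['eef_pos'],s['contact_force'])
w=r.grab_frame("wrist")
cv2.imwrite("pics/c7.png",w[120:400,60:500,::-1])
E
```

```text
[612.54874241  29.37489268  77.30024034] [-9.22091606 -1.52665611 14.08102348]
```

View pics/c7.png

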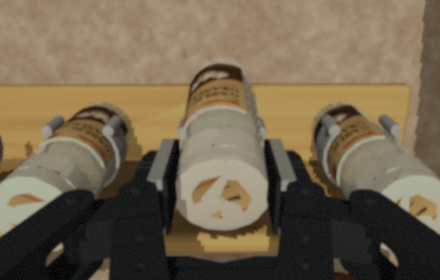

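The jar is tilting again, by about 9°: its foot is well ahead of the ledge edge (crop row 62 against 85) while the cap is level with its neighbours. The pads resist twisting very little, so I'll set the jar down and regrip the cap end with the jaws along the push direction. The rear finger then passes above the back board. First I'll check the clearance behind the rack.

```bash
python3 -c "
from h import *
np.set_printoptions(precision=0,suppress=True)
for n,uv in [('bottle',(285,121)),('mill',(237,124)),('can',(375,134)),('mug',(193,138))]: print(n,atz('top',uv,0))
for n,uv in [('bottle',(388,209)),('can',(432,277)),('mill',(362,185))]: print(n,atz('side',uv,0))
go(555,26,66,183.4)"
```

```text
bottle [780.  33.   0.]
mill [776. 142.   0.]
can [ 744. -169.    0.]
mug [746. 242.   0.]
bottle [800.  22.   0.]
can [ 764. -184.    0.]
mill [792. 124.   0.]
t 13.28 dp [58. -0. 11.] yaw -0.2 dist 59
```

Request:
carry_out(targets=[{"dp": [3, 0, -4], "yaw": 0}, {"dp": [20, 0, -5], "yaw": 0}, {"dp": [40, 0, -5], "yaw": 0}, {"dp": [60, 0, -5], "yaw": 0}, {"dp": [62, 0, 0], "yaw": 0}, {"dp": [62, 0, 8], "yaw": 0}, {"dp": [62, 0, 12], "yaw": 0}, {"dp": [62, 0, 12], "yaw": 0}])

```text
clock: 14.28
eef_pos: [552.8, 26.2, 64.0]
tcp_rot: [3.142, -0.001, -3.087]
contact_force: [0.4, 1.1, -1.1]
opening: 0.425
grasp_force: 121.6
```

Request:
carry_out(targets=[{"dp": [0, 0, 1], "yaw": 0}, {"dp": [0, 0, 1.5], "yaw": 0}, {"dp": [0, 0, 1.5], "yaw": 0}])

```text
clock: 14.65
eef_pos: [552.7, 26.2, 63.2]
tcp_rot: [3.142, 0.0, -3.087]
contact_force: [0.1, -0.0, -1.0]
opening: 0.426
grasp_force: 121.6
```

Request:
carry_out(targets=[{"dp": [0, 0, 1], "yaw": 0}, {"dp": [0, 0, 2], "yaw": 0}, {"dp": [0, 0, 2], "yaw": 0}])

```text
clock: 15.02
eef_pos: [553.0, 26.3, 61.7]
tcp_rot: [-3.142, 0.001, -3.086]
contact_force: [-1.4, -0.3, 4.1]
opening: 0.424
grasp_force: 122.3
```

Request:
carry_out(targets=[{"dp": [0, 0, 0], "yaw": 0}, {"dp": [0, 0, 0], "yaw": 0}, {"dp": [0, 0, 0], "yaw": 0}, {"dp": [0, 0, -30], "yaw": 0}, {"dp": [0, 0, -80], "yaw": 0}, {"dp": [0, 0, -120], "yaw": 0}, {"dp": [0, 0, -140], "yaw": 0}, {"dp": [0, 0, -140], "yaw": 0}, {"dp": [0, 0, -140], "yaw": 0}], fingers=1)

```text
clock: 16.15
eef_pos: [551.9, 26.2, 200.0]
tcp_rot: [3.142, -0.002, -3.087]
contact_force: [0.4, 0.2, -0.6]
opening: 1.001
grasp_force: 0.0
```

```bash
cat >> h.py <<'E'
def circ(img,u,v,rp,win=60):
    "best cap circle near (u,v) of radius rp: HoughCircles in a window"
    g=cv2.medianBlur(cv2.cvtColor(img,cv2.COLOR_RGB2GRAY),5)
    x0,y0=int(max(0,u-win)),int(max(0,v-win)); c=g[y0:int(v+win),x0:int(u+win)]
    h=cv2.HoughCircles(c,cv2.HOUGH_GRADIENT,1,20,param1=80,param2=12,minRadius=int(rp*.85),maxRadius=int(rp*1.15))
    return None if h is None else h[0][:3]+[x0,y0,0]
E
python3 - <<'E'
from h import *
cal=r.get_calibration("wrist");w=r.grab_frame("wrist");s=r.sense();print(s['eef_pos'])
p=proj("wrist",[[545,26,105],[545,46.5,105]],cal);rp=np.linalg.norm(p[1]-p[0]);print(p[0],rp)
for c in circ(w,*p[0],rp,80): print(c,atz("wrist",c[:2],105,cal))
x,y=p[0].astype(int);g=cv2.cvtColor(w,cv2.COLOR_RGB2GRAY)
print(g[y-70:y+60:6,x-80:x+81:8])
E
```

```text
[551.76910669  26.19176021 199.78699067]
[280.68116866 197.03442006] 26.829609841208338
[281.5        204.5         24.89999962] [550.86195965  26.94999426 105.        ]
[[153 146 144 137 137 148 141 143 145 142 139 139 142 133 142 141 144 134
  145 143 141]
 [141 145 147 137 138 150 149 145 146 142 144 131 140 132 134 143 142 135
  145 144 142]
 [140 147 146 140 139 141 151 143 144 139 141 136 137 139 132 145 149 137
  140 141 140]
 [148 137 146 138 136 142 144 141 141 146 140 139 139 138 139 137 142 139
  147 143 140]
 [148 143 145 142 142 142 141 140 152 142 143 141 131 133 140 148 138 135
  148 141 133]
 [143 152 148 148 138 143 143 143 146 138 139 143 143 145 145 150 141 144
  145 142 142]
 [147 149 144 150 143 136 140 149 139 127  82  84 153 147 145 146 153 147
  140 140 147]
 [142 138 140 143 140 142 142 141 141  87 112  89 123 142 149 145 149 141
  140 137 146]
 [140 143 142 145 145 150 147 136  90 150 140 136 118 139 142 142 147 147
  150 137 141]
 [138 140 142 142 140 147 146 151 155 140 165 155 129 133 145 140 146 148
  151 142 140]
 [150 138 142 135 141 146 150 144 142 17
[... 328 characters left out ...]
8 141 153 147 149 145 177 176 176 174 160 173 142 143 139 142
  151 155 140]
 [154 147 146 152 143 139 144 142 175 174 154 174 173 141 137 134 138 145
  144 154 149]
 [154 151 148 144 135 140 143 147 158 172 172 173 170  91 141 145 150 145
  146 145 153]
 [131 131 131 130 128 130 128 125 125  94 151 142  61  63 133 132 131 133
  134 136 136]
 [148 146 148 147 146 145 145 144 144  99  99  99 101 100 151 152 152 149
  152 150 148]
 [134 127 143 145 144 141 140 145 152 118 100 101 100 101 153 152 153 152
  152 139 128]
 [ 76  53 114 148 147 148 154 154 152 134 103 104 102 102 154 152 153 153
  127  36  41]
 [ 82  76 106 141 145 145 148 146 104 133  98 100  78  92 147 150 150 151
   96 104  99]]
```

```bash
python3 - <<'E'
from h import *
np.set_printoptions(precision=1,suppress=True)
cal=r.get_calibration("wrist");s=r.sense();e=s['eef_pos']
for uv in [(237,262),(330,262)]:
    o,d=ray("wrist",uv,cal); sg=-1 if uv[0]<280 else 1
    n=np.array([-.055,.9985,0]); k=(sg*20.5-n@(o-e))/(n@d); print(o+k*d-e)
go(551,27,200,93.4)
E
```

```text
[ -1.7 -20.6  14.2]
[-13.3  19.8  34.8]
t 16.2 dp [ 0.7  0.8 -0.2] yaw 89.8 dist 1
```

Request:
carry_out(targets=[{"dp": [1, 0, 0], "yaw": 10}, {"dp": [1, 0, 0], "yaw": 20}, {"dp": [1, 0, 0], "yaw": 30}, {"dp": [1, 0, 0], "yaw": 40}, {"dp": [1, 0, 0], "yaw": 50}, {"dp": [1, 0, 0], "yaw": 60}, {"dp": [1, 0, 0], "yaw": 70}, {"dp": [1, 0, 0], "yaw": 80}, {"dp": [1, 0, 0], "yaw": 90}, {"dp": [1, 0, 0], "yaw": 90}, {"dp": [1, 0, 0], "yaw": 90}])

```text
clock: 17.58
eef_pos: [551.2, 26.2, 200.4]
tcp_rot: [-3.14, -0.0, 1.63]
contact_force: [-0.7, -0.3, -0.1]
opening: 0.996
grasp_force: 0.0
```

```bash
python3 - <<'E'
from h import *
go(551,27,97,93.4)
E
```

```text
t 17.57 dp [  0.9  -0.2 103.4] yaw -0.0 dist 103
```

I'll find out where the fingertips really are at a 41 mm opening by touching the bare worktop gently.

Request:
carry_out(targets=[{"dp": [30, -18, 20], "yaw": 0}, {"dp": [60, -36, 50], "yaw": 0}, {"dp": [84, -51, 100], "yaw": 0}, {"dp": [84, -51, 150], "yaw": 0}, {"dp": [84, -51, 175], "yaw": 0}, {"dp": [84, -51, 183], "yaw": 0}, {"dp": [84, -51, 185], "yaw": 0}, {"dp": [84, -51, 185], "yaw": 0}], fingers=-0.12)

```text
clock: 18.58
eef_pos: [496.9, 107.3, 17.1]
tcp_rot: [3.14, -0.0, 1.626]
contact_force: [0.2, 0.0, 0.5]
opening: 0.438
grasp_force: 0.0
```

Request:
carry_out(targets=[{"dp": [0, 0, 2], "yaw": 0}, {"dp": [0, 0, 4], "yaw": 0}, {"dp": [0, 0, 5], "yaw": 0}])

```text
clock: 18.95
eef_pos: [496.2, 107.2, 11.3]
tcp_rot: [3.141, -0.0, 1.626]
contact_force: [-0.5, -0.2, 0.6]
opening: 0.442
grasp_force: 0.0
```

Request:
carry_out(targets=[{"dp": [0, 0, 2], "yaw": 0}, {"dp": [0, 0, 3], "yaw": 0}, {"dp": [0, 0, 3], "yaw": 0}])

```text
clock: 19.32
eef_pos: [496.0, 107.2, 8.0]
tcp_rot: [-3.141, 0.0, 1.626]
contact_force: [-0.4, 0.5, 0.4]
opening: 0.441
grasp_force: 0.0
```

Request:
carry_out(targets=[{"dp": [0, 0, 1.5], "yaw": 0}, {"dp": [0, 0, 3], "yaw": 0}, {"dp": [0, 0, 3], "yaw": 0}])

```text
clock: 19.7
eef_pos: [496.0, 107.2, 5.0]
tcp_rot: [-3.141, 0.0, 1.626]
contact_force: [0.4, 0.7, -0.3]
opening: 0.441
grasp_force: 0.0
```

Request:
carry_out(targets=[{"dp": [0, 0, 1], "yaw": 0}, {"dp": [0, 0, 2], "yaw": 0}, {"dp": [0, 0, 2.5], "yaw": 0}, {"dp": [0, 0, 2.5], "yaw": 0}])

```text
clock: 20.2
eef_pos: [496.1, 107.2, 2.7]
tcp_rot: [-3.142, 0.0, 1.626]
contact_force: [-0.3, -0.1, -0.1]
opening: 0.441
grasp_force: 0.0
```

The tips reach less than 3 mm past the TCP at this opening. A TCP 90 mm above the foot therefore puts the tips at about 88 mm, just above the board's 85 mm. I'll go back to the jar.

```bash
python3 -c "
from h import *
go(551,27,170,93.4)"
```

```text
t 20.2 dp [ -83.1   50.4 -167.3] yaw -0.2 dist 194
```

Request:
carry_out(targets=[{"dp": [0, 0, -50], "yaw": 0}, {"dp": [0, 0, -110], "yaw": 0}, {"dp": [-20, 15, -155], "yaw": 0}, {"dp": [-55, 40, -167], "yaw": 0}, {"dp": [-77, 60, -167], "yaw": 0}, {"dp": [-77, 60, -167], "yaw": 0}, {"dp": [-77, 60, -167], "yaw": 0}], fingers=1)

```text
clock: 21.08
eef_pos: [559.3, 33.9, 169.2]
tcp_rot: [-3.14, -0.0, 1.625]
contact_force: [-0.4, 0.5, -0.3]
opening: 0.999
grasp_force: 0.0
```

```bash
python3 -c "
from h import *
go(551,27,90,93.4)"
```

```text
t 21.07 dp [-6.5 -8.7 79.2] yaw -0.3 dist 80
```

Request:
carry_out(targets=[{"dp": [-6.5, -8.5, 5], "yaw": 0}, {"dp": [-6.5, -8.5, 30], "yaw": 0}, {"dp": [-6.5, -8.5, 60], "yaw": 0}, {"dp": [-6.5, -8.5, 78], "yaw": 0}, {"dp": [-6.5, -8.5, 79], "yaw": 0}, {"dp": [-6.5, -8.5, 79], "yaw": 0}])

```text
clock: 21.82
eef_pos: [552.4, 26.8, 91.3]
tcp_rot: [3.141, 0.0, 1.626]
contact_force: [0.7, -0.0, 0.4]
opening: 1.003
grasp_force: 0.0
```

Request:
carry_out(targets=[{"dp": [0, 0, 0], "yaw": 0}, {"dp": [0, 0, 0], "yaw": 0}, {"dp": [0, 0, 0], "yaw": 0}, {"dp": [0, 0, 0], "yaw": 0}, {"dp": [0, 0, 0], "yaw": 0}, {"dp": [0, 0, 0], "yaw": 0}], fingers=-1, grip_force=120)

```text
clock: 22.58
eef_pos: [552.1, 26.7, 90.7]
tcp_rot: [-3.142, 0.0, 1.626]
contact_force: [0.2, 0.7, 0.2]
opening: -0.002
grasp_force: 0.0
```

```bash
python3 -c "
from h import *
go(632.5,30.2,107,93.4)"
```

```text
t 22.57 dp [ -0.9  80.5 -16.3] yaw -0.2 dist 82
```

The gripper closed on nothing. I'll raise the arm and look for the jar with image code, since my ten viewings are used up.

Request:
carry_out(targets=[{"dp": [0, -5, -30], "yaw": 0}, {"dp": [0, -20, -80], "yaw": 0}, {"dp": [0, -60, -130], "yaw": 0}, {"dp": [0, -100, -150], "yaw": 0}, {"dp": [0, -120, -150], "yaw": 0}, {"dp": [0, -120, -150], "yaw": 0}, {"dp": [0, -120, -150], "yaw": 0}], fingers=1)

```text
clock: 23.45
eef_pos: [432.9, 20.1, 240.0]
tcp_rot: [-3.141, 0.0, 1.626]
contact_force: [0.4, -0.9, -0.2]
opening: 0.997
grasp_force: 0.0
```

```bash
python3 - <<'E'
from h import *
np.set_printoptions(precision=0,suppress=True)
s=r.sense();print(s['eef_pos'])
cal=r.get_calibration("wrist")
for n in("wrist","side","top"):
    im=r.grab_frame(n);cv2.imwrite(f"pics/n_{n}.png",im[:,:,::-1])
    hsv=cv2.cvtColor(im,cv2.COLOR_RGB2HSV)
    m=((hsv[...,2]>160)&(hsv[...,1]<45)).astype(np.uint8)
    k,l,st,ce=cv2.connectedComponentsWithStats(cv2.morphologyEx(m,cv2.MORPH_OPEN,np.ones((3,3))))
    print(n);
    for i in range(1,k):
        if st[i,4]>60: print(st[i],ce[i],atz(n,ce[i],105 if n!="wrist" else 105,cal if n=="wrist" else None)[:2],atz(n,ce[i],20,cal if n=="wrist" else None)[:2])
# diff in side view
a=cv2.imread("pics/side0.png").astype(int);b=cv2.imread("pics/n_side.png").astype(int)
d=(abs(a-b).sum(2)>70).astype(np.uint8);d=cv2.morphologyEx(d,cv2.MORPH_OPEN,np.ones((3,3)))
k,l,st,ce=cv2.connectedComponentsWithStats(d);print([list(x) for x in st[1:] if x[4]>40])
E
```

```text
[433.  20. 240.]
wrist
[   0   40   37   41 1441] [18. 60.] [201. 124.] [138. 133.]
[ 504   77   43   48 1277] [525. 100.] [636. 114.] [695. 120.]
[ 392  170   46   43 1152] [416. 191.] [550.  28.] [584.  10.]
[274 212  29  36 840] [288. 230.] [439. -14.] [443. -44.]
[   0  222   62   69 3022] [ 32. 262.] [191. -62.] [ 125. -105.]
[476 263  39  38 875] [495. 281.] [646. -57.] [707. -99.]
[270 288  20  11 129] [280. 294.] [435. -79.] [ 438. -128.]
side
[344   0  19  12 156] [354.   4.] [1441. 1257.] [1629. 1552.]
[313   3  55  31 230] [339.  17.] [1257. 1083.] [1416. 1348.]
[325  18  31  19 115] [340.  27.] [1192.  960.] [1340. 1205.]
[243  25  10  11  93] [248.  30.] [ 829. 1057.] [ 917. 1319.]
[157  71  16  15 140] [166.  79.] [437. 705.] [461. 909.]
[267  72  36  44 760] [283.  97.] [715. 445.] [785. 607.]
[179  76  15   6  71] [186.  78.] [495. 684.] [529. 884.]
[306  87  11  16  97] [310.  93.] [798. 441.] [881. 602.]
[199 108  49  29 916] [225. 122.] [526. 370.] [565. 520.]
[395 118  19   7  74] [404. 122.] [950. 200.] [1059.  321.]
[382 138  21  17 158] [391. 146.] [850. 115.] 
[... 1039 characters left out ...]
int32(41), np.int32(530)], [np.int32(323), np.int32(174), np.int32(10), np.int32(24), np.int32(178)], [np.int32(276), np.int32(176), np.int32(22), np.int32(15), np.int32(127)], [np.int32(361), np.int32(185), np.int32(13), np.int32(14), np.int32(126)], [np.int32(281), np.int32(194), np.int32(21), np.int32(17), np.int32(226)], [np.int32(212), np.int32(201), np.int32(43), np.int32(20), np.int32(289)], [np.int32(281), np.int32(212), np.int32(53), np.int32(31), np.int32(813)], [np.int32(232), np.int32(233), np.int32(26), np.int32(42), np.int32(370)], [np.int32(48), np.int32(250), np.int32(41), np.int32(25), np.int32(595)], [np.int32(163), np.int32(288), np.int32(54), np.int32(23), np.int32(598)]]
```

The jar is still standing at (550,28), yet the pads closed at TCP z 91 without touching it. The tips must therefore sit well behind the TCP, which also explains why the touch test met nothing. I'll repeat the touch test lower down.

Request:
carry_out(targets=[{"dp": [20, 0, 40], "yaw": 0}, {"dp": [50, 0, 90], "yaw": 0}, {"dp": [60, 0, 140], "yaw": 0}, {"dp": [60, 0, 190], "yaw": 0}, {"dp": [60, 0, 225], "yaw": 0}, {"dp": [60, 0, 236], "yaw": 0}, {"dp": [60, 0, 238], "yaw": 0}, {"dp": [60, 0, 238], "yaw": 0}], fingers=-0.12)

```text
clock: 24.6
eef_pos: [430.0, 80.1, 3.6]
tcp_rot: [3.14, -0.0, 1.626]
contact_force: [1.0, -1.2, -0.1]
opening: 0.437
grasp_force: 0.0
```

Request:
carry_out(targets=[{"dp": [0, 0, 2], "yaw": 0}, {"dp": [0, 0, 4], "yaw": 0}, {"dp": [0, 0, 4], "yaw": 0}])

```text
clock: 24.98
eef_pos: [429.1, 80.0, -1.1]
tcp_rot: [3.141, -0.0, 1.626]
contact_force: [-0.3, -0.0, -0.5]
opening: 0.444
grasp_force: 0.0
```

Request:
carry_out(targets=[{"dp": [0, 0, 2], "yaw": 0}, {"dp": [0, 0, 4], "yaw": 0}, {"dp": [0, 0, 4], "yaw": 0}])

```text
clock: 25.35
eef_pos: [428.8, 80.0, -5.5]
tcp_rot: [-3.141, 0.0, 1.626]
contact_force: [0.3, 0.5, 0.2]
opening: 0.441
grasp_force: 0.0
```

Request:
carry_out(targets=[{"dp": [0, 0, 2], "yaw": 0}, {"dp": [0, 0, 4], "yaw": 0}, {"dp": [0, 0, 4], "yaw": 0}])

```text
clock: 25.72
eef_pos: [428.8, 80.0, -9.5]
tcp_rot: [-3.141, 0.0, 1.626]
contact_force: [-0.4, 0.2, 0.4]
opening: 0.44
grasp_force: 0.0
```

Request:
carry_out(targets=[{"dp": [0, 0, 2], "yaw": 0}, {"dp": [0, 0, 4], "yaw": 0}, {"dp": [0, 0, 4], "yaw": 0}])

```text
clock: 26.1
eef_pos: [428.8, 80.0, -13.5]
tcp_rot: [-3.141, 0.0, 1.626]
contact_force: [-0.0, -0.7, 0.2]
opening: 0.441
grasp_force: 0.0
```

Request:
carry_out(targets=[{"dp": [0, 0, 2], "yaw": 0}, {"dp": [0, 0, 4], "yaw": 0}, {"dp": [0, 0, 4], "yaw": 0}])

```text
clock: 26.48
eef_pos: [428.8, 80.0, -17.5]
tcp_rot: [-3.141, 0.0, 1.626]
contact_force: [0.1, 1.1, -0.4]
opening: 0.442
grasp_force: 0.0
```

Request:
carry_out(targets=[{"dp": [0, 0, 2], "yaw": 0}, {"dp": [0, 0, 4], "yaw": 0}, {"dp": [0, 0, 5], "yaw": 0}, {"dp": [0, 0, 5], "yaw": 0}])

```text
clock: 26.98
eef_pos: [428.9, 80.0, -22.4]
tcp_rot: [-3.141, 0.0, 1.626]
contact_force: [-0.2, -0.5, -0.1]
opening: 0.445
grasp_force: 0.0
```

```bash
python3 - <<'E'
from h import *
s=r.sense();print(s, r.tip_reach)
cal=r.get_calibration("wrist");im=r.grab_frame("wrist");cv2.imwrite("pics/n2.png",im[:,:,::-1])
R=cv2.Rodrigues(cal['rvec'])[0];print(-R.T@cal['tvec'])
E
```

```text
{'clock': 26.975, 'qpos': array([ 1.80927824e-01,  4.46283970e-01,  2.18334933e+00, -1.02300328e-06,
        5.12193264e-01,  1.25862146e-01]), 'qvel': array([ 2.98598368e-04, -1.86687862e-03, -3.60036628e-04, -8.34021257e-04,
        2.55970589e-03, -2.75847502e-05]), 'joint_efforts': array([-5.02968160e-04, -4.79518640e+01, -1.52528894e+01, -1.64698275e-05,
       -2.07178801e-02, -4.66494112e-05]), 'eef_pos': array([428.87524684,  79.97809574, -22.4236085 ]), 'tcp_rot': array([-3.14136065e+00,  2.98603088e-05,  1.62586290e+00]), 'contact_force': array([-0.19707471, -0.53730093, -0.11006917]), 'wrist_torque': array([-0.0633635 , -0.00370674, -0.01501755]), 'grasp_force': 0.0, 'opening': 0.44483131122202385} 8.0
[423.3485096  152.51436878 146.79531111]
```

Request:
carry_out(targets=[{"dp": [0, 0, 1.5], "yaw": 0}, {"dp": [0, 0, 3], "yaw": 0}, {"dp": [0, 0, 4], "yaw": 0}, {"dp": [0, 0, 4], "yaw": 0}])

```text
clock: 27.52
eef_pos: [428.9, 80.0, -26.4]
tcp_rot: [-3.141, 0.0, 1.626]
contact_force: [0.8, 0.2, 0.1]
opening: 0.436
grasp_force: 0.0
```

Request:
carry_out(targets=[{"dp": [0, 0, 1.5], "yaw": 0}, {"dp": [0, 0, 3], "yaw": 0}, {"dp": [0, 0, 4], "yaw": 0}, {"dp": [0, 0, 4], "yaw": 0}])

```text
clock: 28.02
eef_pos: [429.2, 80.1, -28.0]
tcp_rot: [3.141, -0.0, 1.626]
contact_force: [-10.4, -2.0, 53.3]
opening: 0.444
grasp_force: 26.6
```

Contact came at about eef z = −27, so at the jar opening the tips sit 27 mm above the reported TCP z. I'll rise and grip the standing jar at eef z 61, which puts the tips about 88 mm above its foot.

```bash
python3 -c "
from h import *
go(550.5,27.5,95,93.4);go(550.5,27.5,61,93.4)"
```

```text
t 28.02 dp [ -59.2  118.2 -123. ] yaw -0.2 dist 181
t 28.02 dp [-59.2 118.2 -89. ] yaw -0.2 dist 159
```

Request:
carry_out(targets=[{"dp": [0, 0, -45], "yaw": 0}, {"dp": [0, 0, -100], "yaw": 0}, {"dp": [-20, 40, -128], "yaw": 0}, {"dp": [-45, 90, -128], "yaw": 0}, {"dp": [-59, 118, -128], "yaw": 0}, {"dp": [-59, 118, -128], "yaw": 0}, {"dp": [-59, 118, -128], "yaw": 0}, {"dp": [-59, 118, -110], "yaw": 0}, {"dp": [-59, 118, -92], "yaw": 0}, {"dp": [-59, 118, -92], "yaw": 0}], fingers=1)

```text
clock: 29.28
eef_pos: [548.0, 27.8, 59.5]
tcp_rot: [-3.137, -0.0, 1.626]
contact_force: [-0.2, -0.1, 0.2]
opening: 0.997
grasp_force: 0.0
```

Request:
carry_out(targets=[{"dp": [0, 0, 0], "yaw": 0}, {"dp": [0, 0, 0], "yaw": 0}, {"dp": [0, 0, 0], "yaw": 0}, {"dp": [0, 0, 0], "yaw": 0}, {"dp": [0, 0, 0], "yaw": 0}], fingers=-1, grip_force=120)

```text
clock: 29.9
eef_pos: [550.9, 27.6, 62.9]
tcp_rot: [3.14, -0.0, 1.626]
contact_force: [-0.1, -0.5, 7.8]
opening: 0.43
grasp_force: 119.3
```

```bash
python3 -c "
from h import *
s=r.sense();z=s['eef_pos'][2]
go(632.5,30.2,z+16.5,93.4)"
```

```text
t 29.9 dp [ -1.9  81.6 -16.5] yaw -0.2 dist 83
```

Request:
carry_out(targets=[{"dp": [0, 0, -12], "yaw": 0}, {"dp": [-1, 12, -19], "yaw": 0}, {"dp": [-1.5, 32, -18], "yaw": 0}, {"dp": [-2, 48, -17.5], "yaw": 0}, {"dp": [-2, 55, -17.5], "yaw": 0}, {"dp": [-2, 61, -17.5], "yaw": 0}, {"dp": [-2, 67, -17.5], "yaw": 0}, {"dp": [-2, 73, -17.5], "yaw": 0}, {"dp": [-2, 78, -17.5], "yaw": 0}, {"dp": [-2, 82, -17.5], "yaw": 0}, {"dp": [-2, 82, -17.5], "yaw": 0}])

```text
clock: 31.28
eef_pos: [632.7, 30.2, 79.2]
tcp_rot: [3.141, -0.0, 1.626]
contact_force: [1.4, 0.5, -1.2]
opening: 0.424
grasp_force: 120.9
```

The force has turned slightly inwards, so the clip appears to be past its lips. I'll push to the stop and seat the jar.

Request:
carry_out(targets=[{"dp": [0, 1.5, 1], "yaw": 0}, {"dp": [0, 3, 2], "yaw": 0}, {"dp": [0, 3, 2], "yaw": 0}])

```text
clock: 31.65
eef_pos: [633.5, 30.4, 77.9]
tcp_rot: [-3.138, -0.0, 1.626]
contact_force: [-8.7, 1.6, 11.3]
opening: 0.423
grasp_force: 122.7
```

Firm contact with both the stop plate and the ledge: home at x≈633. I'll release and move towards the fallen jar.

Request:
carry_out(targets=[{"dp": [0, 0, 0], "yaw": 0}, {"dp": [0, 0, 0], "yaw": 0}, {"dp": [0, 0, 0], "yaw": 0}, {"dp": [0, 0, -30], "yaw": 0}, {"dp": [0, 0, -60], "yaw": 0}, {"dp": [10, -50, -60], "yaw": 0}, {"dp": [20, -100, -60], "yaw": 2}, {"dp": [35, -150, -60], "yaw": 4}, {"dp": [47, -180, -60], "yaw": 5}, {"dp": [47, -185, -60], "yaw": 5}, {"dp": [47, -185, -60], "yaw": 5}], fingers=1)

```text
clock: 33.02
eef_pos: [448.8, 67.0, 137.6]
tcp_rot: [3.14, -0.0, 1.539]
contact_force: [0.4, 0.3, 0.3]
opening: 0.999
grasp_force: 0.0
```

```bash
python3 - <<'E'
from h import *
np.set_printoptions(precision=1,suppress=True)
s=r.sense();print(s['eef_pos'])
go(445.2,-17.3,20,88.6)
for n in("wrist","top"):
    cal=r.get_calibration(n);im=r.grab_frame(n);cv2.imwrite(f"pics/m_{n}.png",im[:,:,::-1])
    hsv=cv2.cvtColor(im,cv2.COLOR_RGB2HSV)
    m=((hsv[...,2]>150)&(hsv[...,1]<45)).astype(np.uint8)
    k,l,st,ce=cv2.connectedComponentsWithStats(cv2.morphologyEx(m,cv2.MORPH_OPEN,np.ones((3,3))))
    print(n)
    for i in range(1,k):
        if 60<st[i,4]<6000:
            x,y,w,h=st[i,:4];print(st[i],atz(n,ce[i],120,cal)[:2],atz(n,ce[i],41,cal)[:2],[atz(n,q,20.5,cal)[:2] for q in((x,y+h/2),(x+w,y+h/2),(x+w/2,y),(x+w/2,y+h))])
E
```

```text
[448.8  67.  137.6]
t 33.02 dp [-84.3  -0.9 117.6] yaw -0.4 dist 145
wrist
[546 266  14  43 439] [617.5  28.6] [688.7 -18.3] [array([698.4, -29.3]), array([714.1, -30.5]), array([700.8,  -6.8]), array([712.1, -54.2])]
[262 298  38  34 918] [444.   19.4] [441.8 -31.4] [array([426.1, -44.1]), array([461.1, -45.3]), array([444.2, -26.8]), array([443. , -63.2])]
[  0 316  12  39 295] [259.9   3.8] [179.9 -53.6] [array([154.6, -68.5]), array([169.3, -67.8]), array([169.7, -44.9]), array([153.5, -92.8])]
top
[271  46  22  20 370] [877.6  38.2] [919.8  37.2] [array([930.4,  60.8]), array([929. ,  10.5]), array([954.6,  35. ]), array([905. ,  36.3])]
[102  55  29   5  96] [883.6 382.2] [926.3 409.3] [array([938.3, 449.1]), array([936.3, 382.2]), array([943.5, 415.9]), array([931. , 415.4])]
[274  65  19   9  79] [845.6  35.3] [885.2  33.9] [array([896.9,  54.7]), array([895.7,  11.5]), array([907.4,  32.8]), array([885.3,  33.4])]
[   0  101   93  209 5254] [652.1 501.3] [675.8 538.2] [array([596.4, 656.8]), array([591.2, 453.6]), array([835.4, 570.6]), array([371.1, 540.8])]
[ 86 168   6  35 133] [611.1 427.5] [631.4 458.3] [array([636.2, 471. ]), array([635.9, 457.9]), array([675.6, 466.3]), array([596.9, 462.6])]
[ 82 204   7  44 191] [528.8 429.3] [542.4 460.3] [array([546.8, 475.3]), array([546.4, 460.2]), array([594.9, 470.1]), array([499.1, 465.4])]
[ 45 298  38  23 211] [365.3 455.5] [365.5 488.7] [array([372.2, 544.1]), array([370.4, 464.4]), array([394.9, 505.5]), array([347.8, 502.9])]
[  0 315  44   7 205] [354.9 542. ] [354.2 582.2] [array([355.8, 637.2]), array([353.8, 545. ]), array([362. , 591.6]), array([347.7, 590.5])]
[371 415  16   5  64] [ 166.1 -119.5] [ 149.9 -133.5] [array([ 145.9, -121.3]), array([ 145.2, -153.1]), array([ 150.2, -137.5]), array([ 140.9, -136.9])]
```

Request:
carry_out(targets=[{"dp": [-40, -1, 30], "yaw": 0}, {"dp": [-80, -1, 70], "yaw": 0}, {"dp": [-84, -1, 110], "yaw": 0}, {"dp": [-84, -1, 145], "yaw": 0}, {"dp": [-84, -1, 158], "yaw": 0}, {"dp": [-84, -1, 159], "yaw": 0}, {"dp": [-84, -1, 159], "yaw": 0}])

```text
clock: 34.0
eef_pos: [445.1, -16.9, -21.0]
tcp_rot: [3.14, 0.0, 1.539]
contact_force: [-0.2, 0.2, 0.3]
opening: 1.002
grasp_force: 0.0
```

Request:
carry_out(targets=[{"dp": [0, 0, 0], "yaw": 0}, {"dp": [0, 0, 0], "yaw": 0}, {"dp": [0, 0, 0], "yaw": 0}, {"dp": [0, 0, 0], "yaw": 0}, {"dp": [0, 0, 0], "yaw": 0}], fingers=-1, grip_force=20)

```text
clock: 34.62
eef_pos: [444.6, -16.8, -21.3]
tcp_rot: [3.141, -0.0, 1.539]
contact_force: [-1.3, 1.2, 7.0]
opening: 0.46
grasp_force: 19.5
```

Request:
carry_out(targets=[{"dp": [0, 0, -20], "yaw": 0}, {"dp": [0, 0, -45], "yaw": 0}, {"dp": [0, 0, -70], "yaw": 0}, {"dp": [0, 0, -95], "yaw": 0}, {"dp": [0, 0, -120], "yaw": 0}, {"dp": [0, 0, -130], "yaw": 0}, {"dp": [0, 0, -130], "yaw": 0}])

```text
clock: 35.5
eef_pos: [444.2, -16.9, 108.4]
tcp_rot: [3.141, -0.0, 1.539]
contact_force: [-0.4, 0.5, -1.0]
opening: 0.456
grasp_force: 20.4
```

```bash
python3 - <<'E'
from h import *
np.set_printoptions(precision=1,suppress=True)
s=r.sense();e=s['eef_pos'];print(e,s['contact_force'],s['wrist_torque'],s['opening'])
cal=r.get_calibration("wrist");im=r.grab_frame("wrist");sd=r.grab_frame("side")
cv2.imwrite("pics/p_w.png",im[:,:,::-1]);cv2.imwrite("pics/p_s.png",sd[:,:,::-1])
b=cv2.imread("pics/side0.png")[:,:,::-1]
# pivot approx at (x, e_y-7, e_z+41); predicted positions of foot for hanging / horizontal, and side-view colours along each
P=np.array([e[0],e[1]-7,e[2]+41])
for nm,u in (("hang",[0,0,-1]),("45",[0,-.7,-.7]),("hor",[0,-1,0])):
    pts=[P+np.array(u)*t for t in (0,15,30,45,60,75,90,100)]
    print(nm);
    for cam,img,c in(("side",sd,None),("wrist",im,cal)):
        q=proj(cam,pts,c).round().astype(int);print(cam,q[[0,-1]].tolist(),[img[v,u_].tolist() if 0<=v<420 and 0<=u_<560 else None for u_,v in q])
E
```

```text
[444.2 -16.9 108.4] [-0.4  0.5 -1. ] [ 0.1 -0.  -0. ] 0.4555728320392842
hang
side [[246, 212], [249, 252]] [[165, 150, 128], [194, 185, 171], [225, 172, 111], [207, 157, 101], [188, 154, 117], [190, 172, 147], [210, 175, 142], [201, 164, 131]]
wrist [[286, 309], [284, 228]] [[96, 88, 76], [97, 93, 79], [178, 156, 128], [184, 164, 136], [182, 161, 134], [183, 162, 136], [184, 164, 137], [175, 152, 125]]
45
side [[246, 212], [261, 268]] [[165, 150, 128], [232, 173, 114], [209, 159, 102], [150, 113, 86], [175, 167, 146], [161, 145, 119], [193, 159, 128], [208, 172, 138]]
wrist [[286, 309], [287, 344]] [[96, 88, 76], [76, 54, 36], [103, 98, 84], [105, 99, 84], [129, 121, 105], [159, 151, 133], [193, 185, 165], [193, 185, 165]]
hor
side [[246, 212], [267, 251]] [[165, 150, 128], [199, 184, 160], [186, 140, 89], [218, 163, 106], [203, 166, 132], [186, 175, 154], [163, 147, 121], [144, 127, 103]]
wrist [[286, 309], [291, 474]] [[96, 88, 76], [181, 173, 155], [195, 186, 167], [20, 18, 20], [10, 15, 16], None, None, None]
```

```bash
python3 - <<'E'
from h import *
np.set_printoptions(precision=1,suppress=True,linewidth=250)
sd=cv2.imread("pics/p_s.png")
hsv=cv2.cvtColor(sd,cv2.COLOR_BGR2HSV).astype(int)
c=hsv[195:285:3,225:300:3]
s='';
for row in c:
    for h,S,V in row: s+= '#' if V<75 else 'O' if S>112 and V>140 else 'd' if V<110 else 'W' if S<55 and V>130 else 'w' if S<75 and V>130 else '.'
    s+='\n'
print(s)
P=np.array([444.2,-23.9,149.4])
for nm,u in (("hang",[0,0,-1]),("60",[0,-.5,-.866]),("30",[0,-.866,-.5]),("hor",[0,-1,0])):
    q=proj("side",[P+np.array(u)*t for t in(-3,20,52,78,95,102)]);print(nm,((q-[225,195])/3).round().astype(int).tolist())
E
```

```text
####.....d####......OOOOO
###d.....d###........OOO.
###......d#.#.........OOO
###...wWw.#d#..........OO
##dd.WWWWwd.#...........O
##.dWWWWWwwd#...........O
##.dWWWwwWw..............
.#d.WWWWWWWw.............
.dddWWWW.OOOO............
....wWWOOOOOO............
.....WOOOOOOO............
.....w.OOOOOdd...........
......wOOOO...d..........
......w.O.ww.d#..........
.......wO..dd#d#.........
.......w.dd.wWww.........
........wd.WWWwww........
........w.WWWWwwww.......
.........wWWwwwwww.......
.........wwwwwwwww.......
..........wwwwwwW........
..........wwwwwW.........
............ww...........
.........................
.........................
.........................
.........................
.........................
.........................
.........................

hang [[7, 5], [7, 9], [7, 13], [8, 16], [8, 18], [8, 19]]
60 [[7, 5], [8, 9], [9, 15], [10, 20], [11, 23], [11, 24]]
30 [[7, 5], [8, 9], [10, 15], [12, 20], [13, 23], [13, 24]]
hor [[7, 5], [8, 8], [10, 12], [12, 16], [14, 18], [14, 19]]
```

The character map of the side view shows the jar still held nearly level: cap near map cell (7,5), foot near (13,20), where a hanging jar's foot would be at (8,19). I'll lower it and ease the grip in small position steps so it swings down with little drop height.

Request:
carry_out(targets=[{"dp": [0, 0, 40], "yaw": 0}, {"dp": [0, 0, 80], "yaw": 0}, {"dp": [0, 0, 100], "yaw": 0}, {"dp": [0, 0, 102], "yaw": 0}])

```text
clock: 36.1
eef_pos: [442.0, -16.8, 4.2]
tcp_rot: [-3.137, -0.0, 1.539]
contact_force: [0.1, 0.8, -1.0]
opening: 0.456
grasp_force: 20.5
```

Request:
carry_out(targets=[{"dp": [0, 0, 0], "yaw": 0}, {"dp": [0, 0, 0], "yaw": 0}], fingers=-0.09)

```text
clock: 36.35
eef_pos: [444.7, -16.9, 6.9]
tcp_rot: [3.14, 0.0, 1.539]
contact_force: [-0.4, -0.5, -1.2]
opening: 0.456
grasp_force: 20.5
```

Request:
carry_out(targets=[{"dp": [0, 0, 0], "yaw": 0}], fingers=-0.08)

```text
clock: 36.48
eef_pos: [444.6, -16.9, 6.9]
tcp_rot: [3.14, 0.0, 1.539]
contact_force: [1.1, 0.7, -0.6]
opening: 0.457
grasp_force: 11.3
```

Request:
carry_out(targets=[{"dp": [0, 0, 0], "yaw": 0}], fingers=-0.07)

```text
clock: 36.6
eef_pos: [444.4, -16.9, 6.7]
tcp_rot: [3.141, 0.0, 1.539]
contact_force: [-0.8, -0.4, -0.6]
opening: 0.467
grasp_force: 4.3
```

Request:
carry_out(targets=[{"dp": [0, 0, 0], "yaw": 0}], fingers=-0.06)

```text
clock: 36.72
eef_pos: [444.2, -16.9, 6.5]
tcp_rot: [3.141, -0.0, 1.539]
contact_force: [-0.4, 0.4, -0.2]
opening: 0.47
grasp_force: 0.5
```

Request:
carry_out(targets=[{"dp": [0, 0, 0], "yaw": 0}, {"dp": [0, 0, 0], "yaw": 0}], fingers=-0.075)

```text
clock: 36.98
eef_pos: [444.1, -16.9, 6.2]
tcp_rot: [3.141, -0.0, 1.539]
contact_force: [0.7, 0.7, -0.7]
opening: 0.46
grasp_force: 6.8
```

```bash
cat >> h.py <<'E'
def asc(img,x0,y0,x1,y1,k):
    hsv=cv2.cvtColor(img,cv2.COLOR_RGB2HSV).astype(int)[y0:y1:k,x0:x1:k]
    for row in hsv: print(''.join('#' if V<75 else 'O' if S>112 and V>140 else 'd' if V<110 else 'W' if S<55 and V>130 else 'w' if S<75 and V>130 else '.' for h,S,V in row))
E
python3 - <<'E'
from h import *
np.set_printoptions(precision=1,suppress=True,linewidth=250)
s=r.sense();e=s['eef_pos'];print(e,s['contact_force'],s['grasp_force'])
asc(r.grab_frame("side"),225,225,300,330,3)
P=np.array([e[0],e[1]-7,e[2]+41])
for nm,u in (("hang",[0,0,-1]),("60",[0,-.5,-.866]),("30",[0,-.866,-.5]),("hor",[0,-1,0])):
    q=proj("side",[P+np.array(u)*t for t in(-3,20,52,78,95,102)]);print(nm,((q-[225,225])/3).round().astype(int).tolist())
E
```

```text
[444.1 -16.9   6.2] [ 0.7  0.7 -0.7] 6.7803458363050595
############..####.......
.###########d####d.......
.d#####d...######........
.#####.....######........
d####d....d###...........
#####......##d...........
#####......#dd...........
####d......#dd...........
d.##d.wWWWw#d#...........
..#ddWWWWWW.d............
..##dWWWWWw..............
..d#dWWWWWWW.............
....wWWWWWWWw............
......WWWWW..............
......wWwOOOO............
......w.O.OOOO...........
........OOOOOO...........
.......wOOOOOd#..........
.......wOOO.dwd..........
.........OwwW.d#.........
........wd...d##.........
.........dddddd.d........
.......w.wd.WWWww........
.........w.WWWWww........
..........wWWWw.w........
..........wWw..ww........
...........w.ww..........
w........................
.........................
.........................
.........................
.........................
.........................
.........................
.........................
hang [[8, 9], [8, 12], [8, 15], [8, 18], [9, 20], [9, 21]]
60 [[8, 9], [9, 13], [10, 18], [11, 22], [11, 25], [12, 26]]
30 [[8, 9], [9, 13], [11, 18], [12, 22], [13, 25], [14, 27]]
hor [[8, 9], [9, 12], [11, 16], [13, 19], [14, 22], [15, 23]]
```

The grip force follows small finger steps, and the jar has swung down so that its foot touches the table (map about (13,24)). I'll raise the cap end along an arc about the foot with a light grip.

Request:
carry_out(targets=[{"dp": [-6, 0, -10], "yaw": 0}, {"dp": [-14, 0, -21], "yaw": 0}, {"dp": [-23, 0, -31], "yaw": 0}, {"dp": [-34, 0, -39], "yaw": 0}, {"dp": [-46, 0, -46], "yaw": 0}, {"dp": [-59, 0, -51], "yaw": 0}, {"dp": [-72, 0, -54], "yaw": 0}, {"dp": [-85, 0, -56], "yaw": 0}, {"dp": [-85, 0, -56], "yaw": 0}], fingers=-0.069)

```text
clock: 38.15
eef_pos: [441.1, -102.8, 62.0]
tcp_rot: [-3.141, 0.0, 1.537]
contact_force: [0.8, 0.2, 1.5]
opening: 0.466
grasp_force: 7.2
```

```bash
python3 - <<'E'
from h import *
np.set_printoptions(precision=1,suppress=True,linewidth=250)
s=r.sense();e=s['eef_pos'];print(e,s['contact_force'],s['grasp_force'])
asc(r.grab_frame("side"),225,225,310,330,3)
P=np.array([e[0],e[1]-7,e[2]+41])
for nm,u in (("hang",[0,0,-1]),("60",[0,-.5,-.866]),("30",[0,-.866,-.5]),("hor",[0,-1,0])):
    q=proj("side",[P+np.array(u)*t for t in(-3,20,52,78,95,102)]);print(nm,((q-[225,225])/3).round().astype(int).tolist())
E
```

```text
[ 441.1 -102.8   62. ] [0.8 0.2 1.5] 7.180342711508274
..dd###############dd####d..O
.dd################.#####....
ddd###############..#####....
d##d##############.#####.....
###..#############.#####.....
###..d########d.#######......
###..######.....#######......
###d.#####.....d####dd.......
##########.....d###d.........
d########......d#W#..........
.########.......#.#..........
..#######.......#.#..........
..d#..##d..ww.www.#..........
......##.ww..WwwWd...........
......##..WO...Ww............
......d#.wWWWWWWw............
.........wWWWWWww..w.........
.........wWWWWWWw.w..........
.w......wwWWWWWww............
..........WWWWWWWw...........
..........WWWWwwww...........
..........wwwwwww............
.......w..w.www.O............
..........wOOOOOO............
..........wOOOO.O............
...........OOOOOOdd..........
............OOOOddd..........
w................dd..........
...........wd....#d..........
...........wdddd#d...........
...........ww...ww...........
............wwwww............
.............................
.............................
.......................w.....
hang [[13, 13], [13, 16], [13, 20], [13, 23], [13, 25], [13, 26]]
60 [[12, 13], [13, 17], [15, 23], [16, 28], [16, 31], [17, 32]]
30 [[12, 13], [14, 17], [16, 23], [18, 29], [19, 32], [20, 33]]
hor [[12, 13], [14, 16], [17, 21], [19, 25], [20, 28], [21, 29]]
```

```bash
python3 - <<'E'
from h import *
np.set_printoptions(precision=1,suppress=True,linewidth=250)
f=atz("side",(225+14*3,225+29.5*3),2);print("foot",f)
for th in (0,10,20,30):
    t=np.radians(th);c=f+105*np.array([0,np.sin(t),np.cos(t)]);print(th,c,(proj("side",[f,c])-225)/3)
cal=r.get_calibration("wrist");w=r.grab_frame("wrist");e=r.sense()['eef_pos'];p=proj("wrist",[[e[0],e[1],110]],cal)[0].astype(int);print(p);asc(w,180,150,400,400,6)
E
```

```text
foot [ 436.9 -133.9    2. ]
0 [ 436.9 -133.9  107. ] [[14.  29.5]
 [13.6 16.7]]
10 [ 436.9 -115.7  105.4] [[14.  29.5]
 [12.2 14.3]]
20 [436.9 -98.  100.7] [[14.  29.5]
 [11.  12.4]]
30 [436.9 -81.4  92.9] [[14.  29.5]
 [ 9.9 11.2]]
[285 302]
ww..w.....w...w.www.wwwwwww.wwwwwww..
www......w......wwwwww.www.w.wwwwww.w
wwwww...ww.www..wwwwwww......ww.www.w
wwwww...wwwww....wwwww.......w...w...
.wwwwww.wwww..w.wwww...ww...ww..w..d.
.wwwwwwwwwwwwwwwwwwww...ww..www.....d
wwwww.wwwwwwwwwwwwwww.......wwwwww.dd
ww...wwww...ww..w.w..w.ww.....www..dd
www..w..w..wwwwwww..www.ww......ddd..
wwww....wwwwwwwwwww.wwwwwwww..dddd.d.
w....w.wwwwwwwwww...wwwwww.d.dddddddd
ww...ww..wwwwww.w....www.d...d.dddddd
wwww.www..wwww..ww...w..dd.d.dddddddd
wwwwwww......w..........d....dddddddd
.w.wwww..w....www..d.d..ddddddddddd..
ww..w..wwwww.ww.d#dd.d.ddddddddddd.dd
www.w...ww....ddd##dd..ddddddddd.ddd.
...ww....wwwwd#W...d##d...ddddddd....
wwwww.....wwwW.dddddddddddddddd..www.
.w.www.###..Wd#dddd##dddd###d....wwww
.w.w..####..dd..WWW.ddddd###d..wwwwww
ww..######.dd.W.W.WWW.dd.######..wwww
.ww#######.d...WW.WWWWWd.#######.wwww
www#######d..W..WWWWW....#######wwwww
..########...W..WWW..W.W.########....
..###d####.......W......W###dd###.ww.
######d##d....dd..W.WWWWWd##d######ww
#########d.....OOwWWWWWWW.#########d.
#########.WWWOOOOWWWWWWWW.###########
#########WWWWOO.WWWW.OWWWw###########
#########wWWWW.WWWwOO.WWWw###########
########dwWWWWWW.OOO.WWWww###########
########.wwWWWWWw..WWWWW..###########
########wwwwWWWWWWWWWWWw.w.##########
########wwww.WWWWWWWWWw.w..##########
#######.........WWW.....ddd##########
########ddd##########################
#####################################
####################################d
####################################d
####################################d
#####################################
```

The jar now leans only about 10° (cap at map (13,14), foot at (14,30)), inside the 21° limit. Releasing it lets it rock upright, and then I'll locate it.

Request:
carry_out(targets=[{"dp": [0, 0, 0], "yaw": 0}, {"dp": [0, 0, 0], "yaw": 0}, {"dp": [0, 0, 0], "yaw": 0}, {"dp": [0, 0, -30], "yaw": 0}, {"dp": [-10, 0, -80], "yaw": 0}, {"dp": [-20, 0, -120], "yaw": 0}, {"dp": [-20, 0, -130], "yaw": 0}, {"dp": [-20, 0, -130], "yaw": 0}], fingers=1)

```text
clock: 39.25
eef_pos: [440.7, -121.7, 192.2]
tcp_rot: [3.141, 0.0, 1.539]
contact_force: [-0.9, -0.4, 0.2]
opening: 0.997
grasp_force: 0.0
```

```bash
python3 - <<'E'
from h import *
np.set_printoptions(precision=1,suppress=True,linewidth=250)
e=r.sense()['eef_pos'];print(e)
cal=r.get_calibration("wrist");w=r.grab_frame("wrist");sd=r.grab_frame("side")
p=proj("wrist",[[441,-134,105],[461.5,-134,105]],cal);rp=np.linalg.norm(p[1]-p[0]);print(p[0],rp)
h=circ(w,*p[0],rp,70)
if h is not None:
    for c in h: print(c,atz("wrist",c[:2],105,cal))
x,y=p[0].astype(int);asc(w,x-80,y-80,x+80,y+80,5)
for q in proj("side",[[441,-134,105],[441,-134,0]]):print((q-[225,225])/3)
asc(sd,225,225,310,330,3)
E
```

```text
[ 440.7 -121.7  192.2]
[284.3 222.8] 27.12749666070388
[288.5 230.5  23.8] [ 444.  -140.3  105. ]
wwww...wwww.ww..w.w.ww...ww.w...
wwwww.....wwww..w.wwwww.......w.
wwww....wwwwwwww..wwwwww....wwww
.ww....wwwwwwww....wwww.ww......
.www..ww..wwww.....ww..ww.w...d.
.ww.www....ww...w.www.ww.ddddddd
....wwww.w...ww......ddddddddddd
..ww.w...www..wddddd.ddddddddddd
.www.w...w...wdddddddddddddddddd
.w..ww...w.w..dddddddddddddddddd
....ww..ww.wwdd.Wdd#dddd.dddd..d
www.w...ww.wwWW.....d.dd.ddddd..
.ww.w....w.wWw.ddddd.ddddd..wwww
..ww..ww...wW...WW.dd....w...www
.www.....wwwWWWWWWWW...w.ww.ww..
w....wwwww.wWWWWWWWWW.wwww......
...ww.www.wwWWWOWW.WWWwwwww...ww
..wwwwww...wWW..wWWWWWwwwwwww.ww
www...www..wWW.OOWWWWWwww.w.....
www.....wwwwWW.OWWW.WWwww..w....
........wwwwWWWWwOOWWWw.w.wwwwww
.w.w.....ww..WWWWWWWW.ww.wwwwww.
.wwwwww.wwwww.WWWWWWw...www.....
....www.www.wwwwww......wwww....
.....www.w..wwww..w.www..ww.w...
..............dddd.ddddd########
w....######################dddd.
w..d###ddddd.....OOOOOOOOOOOOOOO
w..OOOOOOOOOOOOOOOOOOOOOOOOOOOOO
..OOOOOOOOOOOOOOOOOOOOOOOOOOOOOO
..OOOOOOOOOO
[... 427 characters left out ...]
..........
.............................
.............................
.............................
..............WWWWw..........
............wWwWwwWW.........
............WWOwWWWW.........
.w......w...WWOOWW.W.........
............WWWW.OWW.........
...........wWWWWWWWw.........
............WWWWWwww.........
.......w....WWWWwwww.........
............wwWwwwww.........
............wwwwwwww.........
............wwwwwww..........
.............OO..O...........
w............OOOO..d.........
...........w.OOO..d..........
..............OO.dd..........
.............d...d#..........
............wddddd...........
.............wwww............
.............................
.......................w.....
```

The jar now stands upright with its cap at wrist pixel (288,231), which is (444,−140). Next is the same cap grip with the jaws along the push direction.

```bash
python3 -c "
from h import *
go(444,-140.3,62,93.4)"
```

```text
t 39.35 dp [-18.8   4.8 128.9] yaw -5.2 dist 130
```

Request:
carry_out(targets=[{"dp": [-10, 3, 30], "yaw": -3}, {"dp": [-18, 4, 70], "yaw": -5}, {"dp": [-18.5, 4, 95], "yaw": -5}, {"dp": [-18.5, 4, 95], "yaw": -5}, {"dp": [-18.5, 4, 115], "yaw": -5}, {"dp": [-18.5, 4, 130], "yaw": -5}, {"dp": [-18.5, 4, 130], "yaw": -5}])

```text
clock: 40.22
eef_pos: [443.4, -140.1, 61.6]
tcp_rot: [-3.14, -0.001, 1.626]
contact_force: [0.6, 0.1, -0.0]
opening: 1.002
grasp_force: 0.0
```

Request:
carry_out(targets=[{"dp": [0, 0, 0], "yaw": 0}, {"dp": [0, 0, 0], "yaw": 0}, {"dp": [0, 0, 0], "yaw": 0}, {"dp": [0, 0, 0], "yaw": 0}, {"dp": [0, 0, 0], "yaw": 0}], fingers=-1, grip_force=120)

```text
clock: 40.85
eef_pos: [444.5, -140.8, 63.4]
tcp_rot: [3.141, 0.001, 1.626]
contact_force: [-4.3, -0.3, 13.2]
opening: 0.428
grasp_force: 118.6
```

```bash
python3 -c "
from h import *
z=r.sense()['eef_pos'][2]
S=np.array([644.4,-133.2]);d=np.array([.9982,.059])
for b in (80,34,0): go(*(S-b*d),z+17,93.4)"
```

```text
t 40.85 dp [ -3.8 120.  -17. ] yaw -0.2 dist 121
t 40.85 dp [ -3.6 166.  -17. ] yaw -0.2 dist 167
t 40.85 dp [ -3.4 200.  -17. ] yaw -0.2 dist 201
```

Request:
carry_out(targets=[{"dp": [0, 0, -15], "yaw": 0}, {"dp": [-1, 25, -22], "yaw": 0}, {"dp": [-3, 65, -22], "yaw": 0}, {"dp": [-4, 110, -20], "yaw": 0}, {"dp": [-4, 140, -18], "yaw": 0}, {"dp": [-4, 158, -18], "yaw": 0}, {"dp": [-4, 165, -18], "yaw": 0}, {"dp": [-4, 165, -18], "yaw": 0}])

```text
clock: 41.85
eef_pos: [608.8, -135.4, 80.4]
tcp_rot: [-3.141, 0.0, 1.626]
contact_force: [-0.4, -0.8, -0.6]
opening: 0.422
grasp_force: 120.3
```

```bash
python3 - <<'E'
from h import *
np.set_printoptions(precision=1,suppress=True,linewidth=250)
s=r.sense();print(s['eef_pos'],s['contact_force']);go(644.4,-133.2,s['eef_pos'][2],93.4)
t=r.grab_frame("top");cv2.imwrite("pics/q_t.png",t[:,:,::-1])
a=cv2.imread("pics/top0.png")[:,:,::-1]
# cap of the jar placed in S0: predicted pixel, and neighbours
P=[[633.5,30.4,120],[627.5,111.6,120],[638.4,-51.4,120]]
for p in P: print(proj("top",[p])[0])
asc(t,220,145,400,205,3)
E
```

```text
[ 608.8 -135.4   80.4] [-0.4 -0.8 -0.6]
t 41.85 dp [ 0.2 35.6 -0. ] yaw -0.2 dist 36
[288.6 169.1]
[247.6 173.1]
[329.8 165.7]
................................................ddddd.....d#
................................................dd#dd.......
....................................d.OOOOOOOO..ddd##.......
........................d.OOOOOOOO....OOOOOOOddddddd#......#
..............OOOOOO.....OOOOOOOOdd.wwwOOOOOO###ddd#d......w
...........OOOOOOOO.d.www.OOOOOO##wW.WW.OOOO#####ddd#.w.w...
.......d.w.dOOOOOOO#.WW.WWOOOOOO#dW..W.WOOOd##d##dddd.wwww..
.d#####wwWWWOOOOOOO#w.WWWW.OOOO.#.WOOWWWOOO.....dd##dwwwww..
.d####.wwW.wwOOOOOO#WOOw.wwOOOO..dWWw..WOOO.....d##ddwwwww..
..####w.wwwwWOOOOOO.WWOWOW.OOOOOW.WWWWWWOOOO.d..dddddwwwww..
d.ddd.w..OwWW.OOOOOWWWWWWWWOOOOOWwwwWWwWOOOO.d..d##d.wwwwwd#
..d...dwwWWWwWOOOOOw.WWWWwWOOOOO.dwwwww.OOOO...d##d#.wwwwd##
d....O.dWWWWwWOOOOOOdwwwwwwOOOOOOW.OO..wOOOOO.dddd#d.www.###
.......dwwww.WOOOOOOW..OOdwOOOOOOW.dddOOOOOOO..d#dddwwww####
...O.O.......WOOOOOOW.d..OOOOOOOOOO.OOOOOOOOO..d#dddw.wwd#dd
...OOOOd...d.OOOOOOOOOOOOOOOOOOOOOOOOOOOOOOOOdd.d#dd...w.ddd
...OOOOOOO.OOOOOOOOOOOOOOOOOOOOOOOO............dd#d.....dddd
.......OOOOOOOOOOOOOOOO........................dddd....ddddd
.....dddOOO....................................dddd...dddddd
...............................................dd#dd..dddddd
```

The top-camera map shows the first jar's cap at about (288,169), exactly its home pose, with both neighbours in place. Next I'll push the second jar in.

Request:
carry_out(targets=[{"dp": [0, 6, 0], "yaw": 0}, {"dp": [0, 12, 0], "yaw": 0}, {"dp": [0, 18, 0], "yaw": 0}, {"dp": [0, 24, 0], "yaw": 0}, {"dp": [0, 29, 0], "yaw": 0}, {"dp": [0, 33, 0], "yaw": 0}, {"dp": [0, 35, 0], "yaw": 0}, {"dp": [0, 35, 0], "yaw": 0}])

```text
clock: 42.9
eef_pos: [645.2, -133.9, 80.7]
tcp_rot: [3.139, 0.001, 1.626]
contact_force: [1.9, -2.8, -2.0]
opening: 0.425
grasp_force: 120.4
```

Request:
carry_out(targets=[{"dp": [0, 1.5, 1], "yaw": 0}, {"dp": [0, 2.5, 2], "yaw": 0}, {"dp": [0, 2.5, 2], "yaw": 0}])

```text
clock: 43.28
eef_pos: [646.1, -133.8, 78.7]
tcp_rot: [-3.141, 0.001, 1.626]
contact_force: [-2.7, -4.7, 4.7]
opening: 0.422
grasp_force: 121.6
```

Request:
carry_out(targets=[{"dp": [-0.5, 1.5, 0.7], "yaw": 0}, {"dp": [-0.5, 1.5, 0.7], "yaw": 0}])

```text
clock: 43.52
eef_pos: [646.3, -133.9, 78.7]
tcp_rot: [-3.138, -0.0, 1.626]
contact_force: [-10.3, -2.4, 14.5]
opening: 0.424
grasp_force: 122.7
```

Both the stop and the ledge are firmly touched. I'll release, retreat clear and check.

Request:
carry_out(targets=[{"dp": [0, 0, 0], "yaw": 0}, {"dp": [0, 0, 0], "yaw": 0}, {"dp": [0, 0, 0], "yaw": 0}, {"dp": [0, 0, -30], "yaw": 0}, {"dp": [0, 0, -70], "yaw": 0}, {"dp": [0, -40, -100], "yaw": 0}, {"dp": [0, -90, -110], "yaw": 0}, {"dp": [0, -140, -110], "yaw": 0}, {"dp": [0, -190, -110], "yaw": 0}, {"dp": [0, -240, -110], "yaw": 0}, {"dp": [0, -250, -110], "yaw": 0}, {"dp": [0, -250, -110], "yaw": 0}], fingers=1)

```text
clock: 45.02
eef_pos: [398.9, -147.7, 187.9]
tcp_rot: [3.14, 0.0, 1.625]
contact_force: [0.7, 0.1, 0.0]
opening: 0.999
grasp_force: 0.0
```

```bash
python3 - <<'E'
from h import *
np.set_printoptions(precision=1,suppress=True)
s=r.sense();print(s['clock'],s['eef_pos'],s['contact_force'])
t=r.grab_frame("top");sd=r.grab_frame("side");a=cv2.imread("pics/top0.png")[:,:,::-1].copy()
for n,p in (("r0",[627.5,111.6,120]),("S0",[633.5,30.4,120]),("r1",[638.4,-51.4,120]),("S1",[644.4,-133.2,120])):
    q=proj("top",[p])[0];hs=circ(t,*q,10,20);print(n,q,hs[0] if hs is not None else None, "side cap",proj("side",[p])[0],"foot",proj("side",[[p[0],p[1],15]])[0])
asc(t,220,145,400,205,3)
print();asc(sd,280,145,420,300,4)
E
```

```text
45.025 [ 398.9 -147.7  187.9] [0.7 0.1 0. ]
r0 [247.6 173.1] [246.5 172.5   9. ] side cap [306.4 162. ] foot [304.5 199.8]
S0 [288.6 169.1] [288.5 169.5   9.3] side cap [326.7 182.6] foot [323.2 221.1]
r1 [329.8 165.7] [329.5 166.5  10.4] side cap [349.4 206.3] foot [343.8 245.4]
S1 [370.9 161.7] [369.5 160.5   9.3] side cap [376.  233.5] foot [367.7 272.9]
...d.d..d.d.....d...............ddd.........................
......d.......d.................d................d.OOOOOOO..
..d.......d...dd.......d...dd.......dd..............OOOOOO..
...................dd...d.OOOOOOO..........dddddwwww.OOOO...
....dd......d..OOOOO.....OOOOOOOOdd.ww.########.wwwOWOOO....
...OOO.....OOOOOOOO.d.www.OOOOOO##ww.WW.#######wwwwOwwOO....
...OOO...ww#OOOOOOO#.WW.WWOOOOOO#dW..W.w######dw...wW.O.....
.d#.O.dwWWWWOOOOOOO#w.WWWW.OOOO.#dWOOWWwddd...ddw..wWOO.....
.d#dOOwWwW.wwOOOOOO#WOOw.wwOOOO..dWWw..W.....d.ddwwwWOOO....
..##OOw.wwwwW.OOOOO.WWOWOW.OOOOOW.WWWWWW.....ddwddwwWOOO....
d.ddOOw.OO.WW.OOOOOWWWWWWWWOOOOOWwwWWWwW....Od#.wwww.OOO....
ddd.OO.WWWWWwWOOOOOw.WWWWwWOOOOO.dwwwww.....Odd..w.dwOOO....
d.d.OOwW
[... 1184 characters left out ...]
wdddO...........
........OO...O.wwwwwddd............
.........OOOO..O.ww.ddww.ww........
.........OOOOOOO.wwWd.w.w.W........
..........OOOO..WWWdddwWWWWO.......
...........OOOddWW.ddwWWWWwdO.....w
............OO.#ww..OWWWww.dOO....w
.............OO....OOwwwwWd.OOO...w
.............OOOOOOOwwwwww..OOOO.dw
..............OOOO.dw.OOO.dOOOOO.d#
...............OOOO.wOOOO.dOOOOO.dd
.................OOOwO..W.dOOOO..##
..................OOw#WW.ddOOOO..##
w................OOOw#Wd#O.OOOO...d
w.................OO..w..OOOOO.....
...................OOOOOOOOOOO.....
....................OOOOOOOOOO.....
.............w....w..OOOOOOOO......
.....................OOOOOO......w.
......................OOO..........
```

The four caps stand in a straight row at equal pitch: (246,172), (288,169), (329,166) and (369,161). The forces showed both clips pulling in before the jars met the stop. The robot is clear, so I'll hand in.

```bash
python3 -c "
from rig import r
print(r.sign_off())"
```

```text
the job is handed in; nothing more can be done
None
```

Both jars are pressed upright into the two empty clips and stand home on the ledge, the other two jars are still in their clips, and the job was handed in at about 45 s.

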